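# Cradle and latch the load-bank resistors

## Task

Lay every green resistor crosswise in the V-grooves of the load-bank cradle, one to a groove in any order, and then swing the blue hold-down frame fully shut over them. Then, with the red lever still up, hook the latch's draw bar over the brass keeper, and press the lever down past centre so that it stays locked. Leave the meter, the screwdriver and the plug alone.

Things in the scene. Friction and masses are not known exactly. Their poses are not given: they have to be found in the camera images.
- cradle: load-bank cradle fixed to the bench (place and heading vary). Grey base 180 x 316 x 30 mm; two black rails 8 mm thick along its y axis, 28 mm before and behind its middle, tops 61 mm up, with five 90 degree V-grooves 54 mm apart across both. Origin on the bench under its middle; x points from the latch (robot's side) to the frame hinge at the back, z up
- frame (a joint): blue hold-down frame hinged at the back of the cradle: 0 rad = shut, lying level over the resistors; about 1.6 to 1.75 = stood up open, as it starts. Stiff hinge: it sinks slowly at most and takes about 3 to 6 N at the front bar. It cannot shut on a resistor that is not down in its groove
- frame_hinge (a point): point on the frame's hinge line (the line is along the cradle's y), at the cradle's middle; axes as the cradle's
- frame_bar (a point): middle of the frame's front bar, the free edge, 146 mm from the hinge line: a blue bar 316 mm long, 10 mm front to back and 12 mm high when shut. In its middle 30 mm it carries the brass keeper; push it beside that. Axes turn with the frame and are the cradle's when it is shut
- keeper (a point): brass hook 30 mm wide on the middle of the frame's front bar; this point is where the centre of the latch's draw bar sits when hooked tight. The hook's lip stands about 10 mm above the point, on the latch's side; behind it a floor slopes up 40 degrees to the back, and the bar drops in there from above. Axes turn with the frame, as the cradle's when shut
- lever (a joint): red lever of the draw latch, front middle of the cradle: 0 rad = open, up and leaning 20 degrees from vertical to the robot; grows as it is pressed over towards the robot and down; 1.92 = fully down, 40 degrees below level. A light spring keeps it up while slack. Hooked, it grows stiffer, passes centre at about 1.66 and then stays down; released before, it springs back. Takes about 4 N
- lever_pivot (a point): the lever's pivot, at the cradle's middle; it turns about the cradle's y; axes as the cradle's
- lever_tip (a point): a point on the lever's mid-line 50 mm from its pivot, 1 mm short of its tip; the lever is 22 to 26 mm wide and 5 to 7 mm thick. When the lever is open this tip is about 20 mm below the upright draw bar
- bail_bar (a point): middle of the latch's steel draw bar, round, 8 mm thick, 72 mm long, along the cradle's y, on a wire loop 54 mm long hung on the lever 15 mm from the lever's pivot; the legs, 39 mm apart, straddle the lever. It starts upright against a stop, leaning a little to the robot; pushed past vertical away from the robot it falls by itself, on to the keeper if frame is shut and lever up
- meter: hand-held grey multimeter, 160 x 78 x 34 mm, a bystander lying on the bench; origin under its middle
- screwdriver: red-handled screwdriver, a bystander lying on the bench; origin under its middle
- plug: red and black mains plug, 60 mm across and 75 mm tall, a bystander standing on the bench; origin under its middle
- groove1 (a point): where the centre of a resistor lies when it is cradled in groove 1 (first, at the +y end), 64 mm above the bench; the resistor lies along the cradle's x; axes as the cradle's
- resistor1_mid (a point): centre of a tubular power resistor: green cylinder 28 mm in diameter and 92 mm long with a 14 mm thick, 32 mm square aluminium cap at each end (120 mm over all, 160 g); x axis along its length. It lies on the bench on its square caps, centre 16 mm up. It may be absent
- groove2 (a point): where the centre of a resistor lies when it is cradled in groove 2 (counted from the +y end), 64 mm above the bench; the resistor lies along the cradle's x; axes as the cradle's
- resistor2_mid (a point): centre of a tubular power resistor: green cylinder 28 mm in diameter and 92 mm long with a 14 mm thick, 32 mm square aluminium cap at each end (120 mm over all, 160 g); x axis along its length. It lies on the bench on its square caps, centre 16 mm up. It may be absent
- groove3 (a point): where the centre of a resistor lies when it is cradled in groove 3 (counted from the +y end), 64 mm above the bench; the resistor lies along the cradle's x; axes as the cradle's
- resistor3_mid (a point): centre of a tubular power resistor: green cylinder 28 mm in diameter and 92 mm long with a 14 mm thick, 32 mm square aluminium cap at each end (120 mm over all, 160 g); x axis along its length. It lies on the bench on its square caps, centre 16 mm up. It may be absent
- groove4 (a point): where the centre of a resistor lies when it is cradled in groove 4 (counted from the +y end), 64 mm above the bench; the resistor lies along the cradle's x; axes as the cradle's
- resistor4_mid (a point): centre of a tubular power resistor: green cylinder 28 mm in diameter and 92 mm long with a 14 mm thick, 32 mm square aluminium cap at each end (120 mm over all, 160 g); x axis along its length. It lies on the bench on its square caps, centre 16 mm up. It may be absent
- groove5 (a point): where the centre of a resistor lies when it is cradled in groove 5 (last, at the -y end), 64 mm above the bench; the resistor lies along the cradle's x; axes as the cradle's
- resistor5_mid (a point): centre of a tubular power resistor: green cylinder 28 mm in diameter and 92 mm long with a 14 mm thick, 32 mm square aluminium cap at each end (120 mm over all, 160 g); x axis along its length. It lies on the bench on its square caps, centre 16 mm up. It may be absent
Things that resemble listed ones, but are neither listed nor needed, are in the scene too. Leave any pink look-alike of the part that bears resistor5_mid alone.

How it is judged:
On the way, in this order (a step that is already met when the one before it is completed fails the run):
1. every resistor lies in a V-groove of the cradle, the frame still open (z of resistor1_mid in the frame of groove3 between -0.004 and 0.004 m and x of resistor1_mid in the frame of groove3 between -0.017 and 0.017 m and y of resistor1_mid in the frame of groove3 between -0.125 and 0.125 m and angle between the x axis of each of resistor1_mid, resistor2_mid, resistor3_mid, resistor4_mid, resistor5_mid and the x axis of cradle, either way round below 0.12 rad and z of resistor2_mid in the frame of groove3 between -0.004 and 0.004 m and x of resistor2_mid in the frame of groove3 between -0.017 and 0.017 m and y of resistor2_mid in the frame of groove3 between -0.125 and 0.125 m and z of resistor3_mid in the frame of groove3 between -0.004 and 0.004 m and x of resistor3_mid in the frame of groove3 between -0.017 and 0.017 m and y of resistor3_mid in the frame of groove3 between -0.125 and 0.125 m and z of resistor4_mid in the frame of groove3 between -0.004 and 0.004 m and x of resistor4_mid in the frame of groove3 between -0.017 and 0.017 m and y of resistor4_mid in the frame of groove3 between -0.125 and 0.125 m and z of resistor5_mid in the frame of groove3 between -0.004 and 0.004 m and x of resistor5_mid in the frame of groove3 between -0.017 and 0.017 m and y of resistor5_mid in the frame of groove3 between -0.125 and 0.125 m and value of joint frame above 0.3 rad), for 0.2 s.
2. the frame is shut over them (z of resistor1_mid in the frame of groove3 between -0.004 and 0.004 m and x of resistor1_mid in the frame of groove3 between -0.017 and 0.017 m and y of resistor1_mid in the frame of groove3 between -0.125 and 0.125 m and angle between the x axis of each of resistor1_mid, resistor2_mid, resistor3_mid, resistor4_mid, resistor5_mid and the x axis of cradle, either way round below 0.12 rad and z of resistor2_mid in the frame of groove3 between -0.004 and 0.004 m and x of resistor2_mid in the frame of groove3 between -0.017 and 0.017 m and y of resistor2_mid in the frame of groove3 between -0.125 and 0.125 m and z of resistor3_mid in the frame of groove3 between -0.004 and 0.004 m and x of resistor3_mid in the frame of groove3 between -0.017 and 0.017 m and y of resistor3_mid in the frame of groove3 between -0.125 and 0.125 m and z of resistor4_mid in the frame of groove3 between -0.004 and 0.004 m and x of resistor4_mid in the frame of groove3 between -0.017 and 0.017 m and y of resistor4_mid in the frame of groove3 between -0.125 and 0.125 m and z of resistor5_mid in the frame of groove3 between -0.004 and 0.004 m and x of resistor5_mid in the frame of groove3 between -0.017 and 0.017 m and y of resistor5_mid in the frame of groove3 between -0.125 and 0.125 m and value of joint frame below 0.035 rad), for 0.2 s.
3. the draw bar lies behind the keeper with the lever still up (value of joint frame below 0.035 rad and distance between bail_bar and keeper below 0.02 m and x of bail_bar in the frame of keeper above 0 m and value of joint lever below 0.6 rad), for 0.2 s.
4. the lever is pressed down past centre and the bar is hooked tight (all of step 2 and distance between bail_bar and keeper below 0.007 m and value of joint lever above 1.8 rad), for 0.2 s.
At the end, for the whole second after the job is handed in: each resistor lies still in a V-groove (centre within 4 mm of seated height, 17 mm lengthwise, 0.12 rad of the groove), the frame is shut (under 0.035 rad), the draw bar is within 7 mm of its tight place at the keeper, the lever is down past centre (over 1.8 rad) by itself (all of step 4 and linear speed of each of resistor1, resistor2, resistor3, resistor4, resistor5 below 0.02 m/s); the robot touches nothing.
It fails at once if the meter is moved more than 30 mm (distance of meter from where it was at the start of the episode above 0.03 m).
It fails at once if the screwdriver is moved more than 30 mm (distance of screwdriver from where it was at the start of the episode above 0.03 m).
It fails at once if the plug is moved more than 30 mm (distance of plug from where it was at the start of the episode above 0.03 m).
Of resistor1, resistor2, resistor3, resistor4, resistor5 only 3 to 5 are there at a start; the rules pass over those that are not, and their reading is None.
At some moment in a run one of resistor1, resistor2, resistor3, resistor4, resistor5 may be knocked a few centimetres aside while the robot is not near it.
Once in a run the grip may slacken for a moment while it holds something.
It also fails if it takes over 210 s, if anything falls off the work surface, if the arm or the gripper's body presses on something with over 40 N, if the wrist force passes 120 N, or if a joint passes its speed limit or range.

## Robot

A 6-joint arm with a two-finger parallel gripper is mounted at the origin on the work surface. World frame = base frame: x ahead of the robot, y to its left, z up, the work surface at z = 0. Lengths are in m, angles in rad, forces in N, time in s.
With the tool pointing down it reaches from about 0.375 to 0.975 m from the base axis. Payload 3.8 kg.
Tool frame: the origin (TCP) lies midway between the tips of the shut fingers; the grasp point (between the pads) lies 19 mm behind it; z points along the fingers, y is the direction in which the jaws open and shut (so a half turn about z gives the same grasp; the last joint's range is limited). The gripper opens to 88 mm and grips with 3 to 60 N. Pads are 18 mm wide; open, the fingers measure 123 mm over their backs; the gripper's body (75 mm by 187 mm) begins 45 mm behind the grasp point.
Start: joints at [-1.372, 0.264, 1.604, -0, 1.274, -0.037], TCP at [0.158, -0.656, 0.212] pointing down, gripper open.
Joint ranges: [-2.63, 2.63], [-0.94, 2.18], [0.31, 2.57], [-1.31, 4.45], [0, 2.66], [-2.55, 2.55]. Speed limits (rad/s): [2.57, 2.57, 3.14, 3.14, 3.14, 3.14].

## Interface

Orientations are given as [roll, pitch, yaw] about the fixed x, y, z axes, in that order (R = Rz(yaw) Ry(pitch) Rx(roll)).
In Python, from cell import readout, viewer, r, finder gives the robot as it stands.
- The arm moves only by the tool drive_tool, never from a script. Its argument "rows" is one flat list of numbers, 6 for each row, row after row: the shift along the tool's x, y, z in m, then the turn, a rotation vector about the tool's x, y, z in degrees. A call has 1 to 8 rows; each row is the pose to reach, as a shift and turn from the pose commanded when the call began, along the tool's axes at that moment; what a row does not reach only later rows make up. A row lasts 1/12 s, in which the tool goes at most 41.7 mm and 7.16 degrees, less where a joint would pass 70% of its speed; a pose out of reach is approached as far as the arm can. A call with a gripper value outside its range is refused whole. "jaw" is the opening, from 0 (shut) to 1 (fully open), set as the call begins (left out, the last holds). The fingers move at their own pace and stop on an object; "force" is the grip in N (left out, the last holds). Time passes only in rows, so rows that repeat a pose let the fingers close. It gives the time, the measured TCP pose, the force and the opening at its end, in the units of the state.
- readout.observe(): the state, without advancing time (a new reading comes with each control period).
- viewer.capture(name): name is "scene" or "side" or "wrist"; returns (picture, depth): 480x640x3 uint8, red, green, blue; 480x640 float32, m along the optical axis (not along the pixel's ray), 0 where there is no reading.
- viewer.get_calibration(name): a dict with "vfov" (degrees; the focal length in pixels is half the picture's height over the tangent of half this angle, whatever the lens; pixels are square), "cx", "cy" (the principal point, pixels), "rvec" (rotation vector, rad) and "tvec" (3), from world to camera coordinates, as OpenCV has them; the wrist camera has in their place "mount" (4x4, takes a point from camera to tool coordinates, whose origin is the TCP and whose axes are the flange's). Camera axes: x right, y down, z forward; pixel columns grow to the right and rows downward; lengths in m; the calibration is good to about 2 mm. A picture is of the moment at which its call begins: read the wrist's pose just before it. get_calibration takes no time and is no camera call.
- r.job_done(): hands the job in, once; it reports no verdict.
Trained networks look in the newest picture that a camera, given by its name, has taken for a name from the list of things; names that differ only in an ending like _2 or _b are one class to them, and where a whole thing is asked for, a point or a joint stands for the part that bears it (a point fixed in the world has none). Each returns a list of dicts, best first, with "conf" (0 to 1); they miss things now and then, are a little off and sometimes report something else, mostly with a low value. They report only what shows in the picture. A call takes as long as a camera call. They do not tell look-alikes from the thing itself.
- finder.look_for(thing, camera): "bbox" ([left, top, width, height] in pixels, round what is visible of it).
- finder.place_of(thing, camera): "point" ([column, row] in pixels: a listed point, or the origin of a listed thing).
The state is a dict: "time": time; "joint_positions": joint angles; "qd": joint speeds; "tau": joint torques, N m; "ee_pos": TCP position; "ee_rot": TCP orientation; "contact_force": force on the tool from outside, world axes, zero at the start; "moment": the same for the moment, N m; "grip_width": finger opening in m.
Only numpy, scipy, OpenCV 4.12 (cv2) and the standard library are available. Lean on these libraries where they do the work, as an engineer would, in place of code of your own. Each camera call takes 0.05 s, during which the arm holds its last target.

## Working session

There is one attempt and no reset: what is moved stays moved. The work goes in short steps, Python scripts to look and compute and a tool call to move; the robot and the scene stay as the last step left them, time stands still between calls to the robot, and variables do not carry over. Pictures are saved under pics/ and viewed, and the job is handed in when it is done.

Besides the shell and the picture viewer there is one more tool, called after "Request:" as name(argument=value, ...) on one line, values as JSON. drive_tool: Moves the arm, as the interface text tells. Its arguments: {"type":"object","properties":{"rows":{"type":"array","items":{"type":"number"}},"jaw":{"type":"number"},"force":{"type":"number"}},"required":["rows"]}

```bash
ls; mkdir -p pics; cat > h.py <<'E'
import numpy as np, cv2
from scipy.spatial.transform import Rotation as R
from cell import readout, viewer, r, finder
def cal(n):
    c=viewer.get_calibration(n); f=240/np.tan(np.radians(c['vfov'])/2); return c,f
def T_wc(n,st=None):
    c,f=cal(n)
    if 'mount' in c:
        st=st or readout.observe()
        T=np.eye(4);T[:3,:3]=R.from_euler('xyz',st['ee_rot']).as_matrix();T[:3,3]=st['ee_pos']
        return T@np.array(c['mount'])
    Rm=cv2.Rodrigues(np.array(c['rvec'],float))[0];t=np.array(c['tvec'],float).ravel()
    T=np.eye(4);T[:3,:3]=Rm.T;T[:3,3]=-Rm.T@t;return T
def ray_z(n,u,v,z,T=None):
    c,f=cal(n);T=T_wc(n) if T is None else T
    d=T[:3,:3]@np.array([(u-c['cx'])/f,(v-c['cy'])/f,1]);o=T[:3,3]
    return o+d*(z-o[2])/d[2]
def pt(n,u,v,d,T=None):
    c,f=cal(n);T=T_wc(n) if T is None else T
    return T[:3,:3]@(np.array([(u-c['cx'])/f,(v-c['cy'])/f,1])*d)+T[:3,3]
def proj(n,p,T=None):
    c,f=cal(n);T=T_wc(n) if T is None else T
    q=T[:3,:3].T@(np.array(p)-T[:3,3]);return np.array([f*q[0]/q[2]+c['cx'],f*q[1]/q[2]+c['cy']])
def cloud(n,dep,T=None):
    c,f=cal(n);T=T_wc(n) if T is None else T
    v,u=np.mgrid[0:480,0:640]
    P=np.stack([(u-c['cx'])/f*dep,(v-c['cy'])/f*dep,dep],-1)
    return P@T[:3,:3].T+T[:3,3]
def save(img,name): cv2.imwrite('pics/'+name+'.png',img[:,:,::-1])
E
python3 - <<'E'
from h import *
np.set_printoptions(precision=4,suppress=True)
s=readout.observe();print(s)
for n in ['scene','side','wrist']:
    T=T_wc(n);i,d=viewer.capture(n);save(i,n+'0');np.savez('/tmp/'+n+'0',i=i,d=d,T=T);print(n,viewer.get_calibration(n),T[:3,3])
E
```

```text
pics
{'time': 0.0, 'joint_positions': array([-1.3719,  0.2648,  1.6053,  0.    ,  1.2737, -0.0369]), 'qd': array([-0.0007,  0.0018, -0.0015, -0.0001,  0.0012,  0.0005]), 'tau': array([  0.0016, -50.2112, -35.6874,   0.073 ,   0.0296,  -0.0002]), 'ee_pos': array([ 0.1576, -0.6556,  0.2106]), 'ee_rot': array([-3.1394, -0.0001,  0.2358]), 'contact_force': array([-0.8573, -0.3484, -0.1081]), 'moment': array([0.0217, 0.0267, 0.0085]), 'grip_width': 0.0881462916374904}
scene {'vfov': 42.35654568001276, 'cx': 324.14953639475357, 'cy': 242.9890190654273, 'rvec': array([ 2.058 ,  1.1537, -0.4849]), 'tvec': array([-0.3344, -0.2584,  1.8853])} [ 1.4961 -0.566   1.0837]
side {'vfov': 56.63747891270086, 'cx': 321.3488889989224, 'cy': 238.7577025272105, 'rvec': array([ 0.4781, -2.6661,  1.263 ]), 'tvec': array([0.5818, 0.1937, 0.8396])} [0.3609 0.6964 0.6824]
wrist {'vfov': 59.926152313679914, 'cx': 318.85918005940397, 'cy': 240.26614702476334, 'mount': array([[-0.0003, -0.95  , -0.3123,  0.0822],
       [ 1.    ,  0.    , -0.001 ,  0.0002],
       [ 0.0009, -0.3123,  0.95  , -0.1725],
       [ 0.    ,  0.    ,  0.    ,  1.    ]])} [ 0.2376 -0.637   0.3832]
```

View pics/scene0.png

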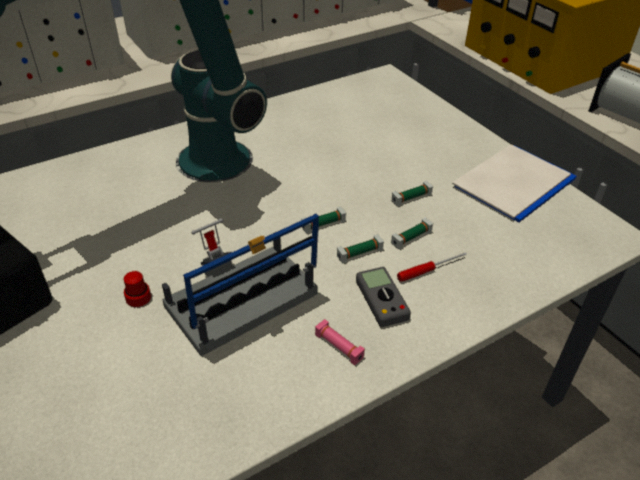

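View pics/side0.png

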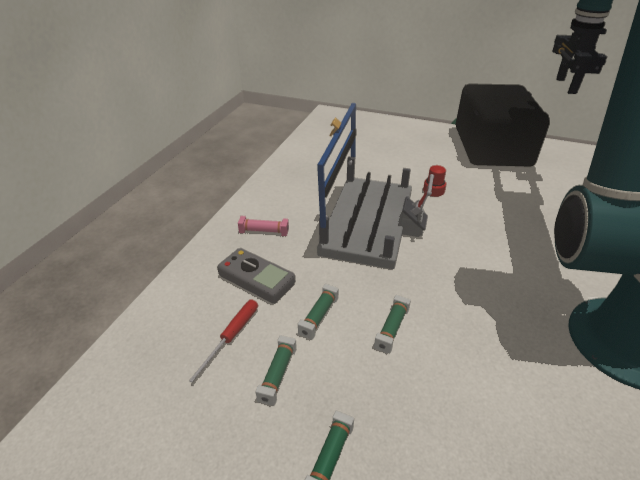

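View pics/wrist0.png

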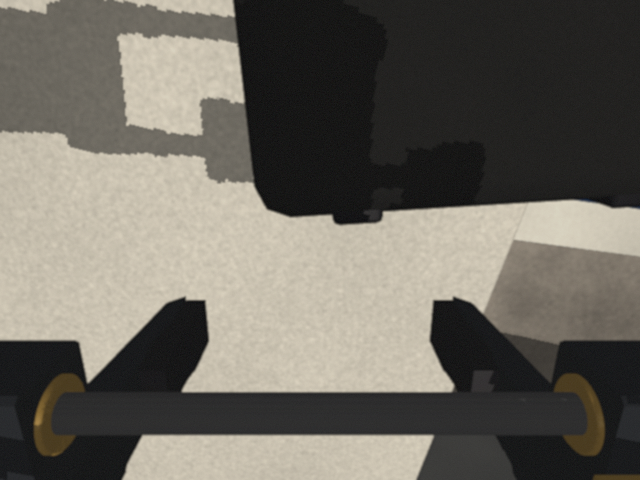

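Both views show four green resistors: scene (325,220), (412,193), (412,233), (360,248); side (393,323), (331,450), (277,368), (318,310). The pink look-alike is at scene (340,340), the meter at (383,295), the screwdriver at (430,267) and the plug at (136,288). Next I measure all of these.

```bash
python3 - <<'E'
from h import *
np.set_printoptions(precision=4,suppress=True)
for n in ['scene','side']:
    z=np.load('/tmp/%s0.npz'%n);i,d,T=z['i'],z['d'],z['T'];P=cloud(n,d,T)
    hsv=cv2.cvtColor(i,cv2.COLOR_RGB2HSV)
    m=((hsv[...,0]>50)&(hsv[...,0]<85)&(hsv[...,1]>90)&(d>0)&(P[...,2]<.06)&(P[...,2]>0.005)).astype(np.uint8)
    k,l,st,c=cv2.connectedComponentsWithStats(m)
    print(n)
    for j in range(1,k):
        if st[j,4]<60: continue
        Q=P[l==j]; 
        (cx,cy),(w,h),a=cv2.minAreaRect(Q[:,:2].astype(np.float32)*1000)
        mu=Q.mean(0);e=np.linalg.eigh(np.cov(Q[:,:2].T))[1][:,1]
        print(c[j],st[j,4],'mean',mu,'rect',cx,cy,w,h,'dir',np.degrees(np.arctan2(e[1],e[0]))%180,'ztop',np.percentile(Q[:,2],95))
    for t in ['cradle','frame_hinge','frame_bar','keeper','lever_pivot','lever_tip','bail_bar','groove1','groove2','groove3','groove4','groove5','meter','screwdriver','plug']+['resistor1_mid']:
        try:
            res=finder.place_of(t,n)
        except Exception as ex: print(t,ex);continue
        for q in res[:6 if 'res' in t else 1]:
            u,v=q['point'];ui,vi=int(round(u)),int(round(v))
            dd=d[vi,ui] if 0<=ui<640 and 0<=vi<480 else 0
            print(t,np.round([u,v],1),round(q['conf'],2),pt(n,u,v,dd,T) if dd else None)
E
```

```text
scene
[413.8564 192.3923] 181 mean [0.4668 0.3998 0.0228] rect 464.3006286621094 399.5968017578125 74.49779510498047 22.172958374023438 dir 87.81137493257025 ztop 0.0313818629584397
[327.4912 218.2515] 171 mean [0.4381 0.1308 0.022 ] rect 435.9142150878906 131.96914672851562 56.43163299560547 27.147871017456055 dir 86.74150645698128 ztop 0.030991405757312296
[413.9447 231.7789] 199 mean [0.6016 0.2942 0.0244] rect 599.9512939453125 292.7711181640625 21.613122940063477 74.89109802246094 dir 94.86249088543245 ztop 0.03222066686986909
[361.4327 247.6776] 245 mean [0.581  0.1423 0.0233] rect 579.7885131835938 141.84735107421875 74.01126861572266 23.535295486450195 dir 85.10208897153203 ztop 0.03095331326845789
cradle [242.  303.8] 0.98 [ 0.6022 -0.2029  0.0288]
frame_hinge [255.7 294.3] 0.66 [ 0.5953 -0.1642  0.0327]
frame_bar [251.6 243.3] 0.87 [ 0.6645 -0.1952  0.2604]
keeper [259.2 238.6] 0.89 [ 0.6584 -0.1754  0.259 ]
lever_pivot [211.  249.3] 0.95 [ 0.451  -0.2057  0.0787]
lever_tip [206.8 229.8] 0.77 [ 0.2926 -0.1551 -0.0011]
bail_bar [207.1 228. ] 0.66 [ 0.2845 -0.1509 -0.0027]
gr
[... 1103 characters left out ...]
1688  0.2458]
keeper [329.6 125.1] 0.65 [ 0.8435 -0.6833  0.0017]
lever_pivot [226.9 342.5] 0.73 [0.7084 0.2699 0.0064]
lever_tip [424.2 192.7] 0.74 [ 0.4553 -0.3725  0.    ]
bail_bar [431.5 184.4] 0.49 [ 0.4271 -0.2004  0.1354]
groove1 [367.5 200.6] 0.94 [ 0.5819 -0.2386  0.0296]
groove2 [367.5 200.6] 0.94 [ 0.5819 -0.2386  0.0296]
groove3 [367.5 200.6] 0.94 [ 0.5819 -0.2386  0.0296]
groove4 [367.5 200.6] 0.94 [ 0.5819 -0.2386  0.0296]
groove5 [367.5 200.6] 0.94 [ 0.5819 -0.2386  0.0296]
meter [253.2 279.3] 0.9 [0.7244 0.1261 0.0331]
screwdriver [225.9 340.4] 0.67 [0.7112 0.268  0.009 ]
plug [430.4 188.1] 0.88 [ 0.4261 -0.174   0.1416]
resistor1_mid [393.4 322.2] 0.69 [0.426  0.134  0.0291]
```

```bash
cat >> h.py <<'E'
def rel(p,yaw,roll=np.pi,pitch=0,st=None,quiet=False):
    """shift(mm->m) & rotvec deg in current tool axes to reach TCP p, tool orientation"""
    st=st or readout.observe()
    R0=R.from_euler('xyz',st['ee_rot']);R1=R.from_euler('xyz',[roll,pitch,yaw])
    s=R0.inv().apply(np.array(p)-st['ee_pos']);rv=np.degrees((R0.inv()*R1).as_rotvec())
    print('shift',np.round(s,4),'turn',np.round(rv,2),'rows>=',int(np.ceil(max(np.linalg.norm(s)/.0417,np.linalg.norm(rv)/7.16))))
    return s,rv
E
python3 - <<'E'
from h import *
rel([.158,-.656,.40],0.236+1)
rel([.45,-.18,.40],0.236+2)
E
```

```text
shift [ 0.0004 -0.0002 -0.1881] turn [  0.    -0.   -57.31] rows>= 9
shift [ 0.3955 -0.3948 -0.1881] turn [   0.     0.  -114.6] rows>= 17
```

Request:
drive_tool(rows=[0, 0, -0.2, 0, 0, -55, 0, 0, -0.2, 0, 0, -55, 0, 0, -0.2, 0, 0, -55, 0, 0, -0.2, 0, 0, -55, 0, 0, -0.2, 0, 0, -55, 0, 0, -0.2, 0, 0, -55, 0, 0, -0.2, 0, 0, -55, 0, 0, -0.2, 0, 0, -55])

```text
time: 2.42
ee_pos: [0.1578, -0.6567, 0.4136]
ee_rot: [3.14, 0.002, 1.202]
contact_force: [0.5, -0.2, -0.4]
grip_width: 0.0882
```

Request:
drive_tool(rows=[0.275, 0.05, 0, 0, 0, -55, 0.275, 0.05, 0, 0, 0, -55, 0.275, 0.05, 0, 0, 0, -55, 0.275, 0.05, 0, 0, 0, -55, 0.275, 0.05, 0, 0, 0, -55, 0.275, 0.05, 0, 0, 0, -55, 0.275, 0.05, 0, 0, 0, -55, 0.275, 0.05, 0, 0, 0, -55])

```text
time: 3.08
ee_pos: [0.3075, -0.4144, 0.4131]
ee_rot: [3.139, 0.001, 2.166]
contact_force: [-0.5, -0.1, 0.1]
grip_width: 0.088
```

```bash
python3 - <<'E'
from h import *
rel([.45,-.18,.41],3.1)
E
```

```text
shift [0.1141 0.2495 0.0036] turn [  0.1    0.13 -53.49] rows>= 8
```

Request:
drive_tool(rows=[0.114, 0.25, 0, 0, 0, -53.5, 0.114, 0.25, 0, 0, 0, -53.5, 0.114, 0.25, 0, 0, 0, -53.5, 0.114, 0.25, 0, 0, 0, -53.5, 0.114, 0.25, 0, 0, 0, -53.5, 0.114, 0.25, 0, 0, 0, -53.5, 0.114, 0.25, 0, 0, 0, -53.5, 0.114, 0.25, 0, 0, 0, -53.5])

```text
time: 3.75
ee_pos: [0.4524, -0.1816, 0.412]
ee_rot: [3.14, 0.001, 3.101]
contact_force: [-0.4, -0.6, -0.1]
grip_width: 0.0878
```

```bash
python3 - <<'E'
from h import *
n='wrist';s=readout.observe();print(s['ee_pos'],s['ee_rot'],s['joint_positions']);T=T_wc(n,s);i,d=viewer.capture(n);save(i,n+'1');np.savez('/tmp/'+n+'1',i=i,d=d,T=T)
E
```

```text
[ 0.45240628 -0.18155197  0.41202737] [3.13964075e+00 1.33710906e-03 3.10061591e+00] [-0.43447669 -0.15526837  1.68568189  0.00231725  1.61069251 -1.96420459]
```

View pics/wrist1.png

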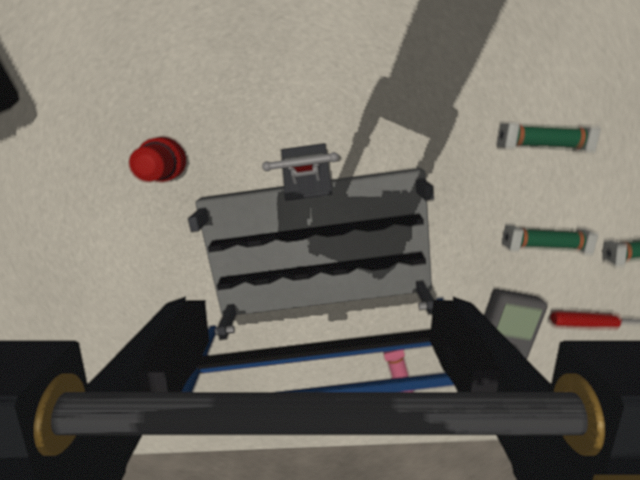

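```bash
python3 - <<'E'
from h import *
np.set_printoptions(precision=4,suppress=True)
z=np.load('/tmp/wrist1.npz');i,d,T=z['i'],z['d'],z['T'];P=cloud('wrist',d,T)
X,Y,Z=P[...,0],P[...,1],P[...,2]
print('bench z',np.median(Z[(abs(Z)<.02)&(d>0)]))
box=(X>.42)&(X<.72)&(Y>-.4)&(Y<.03)
print(np.histogram(Z[box],bins=np.arange(-.01,.3,.01)))
m=box&(Z>.024)&(Z<.036);Q=P[m];print(m.sum())
cv2.imwrite('pics/m.png',m.astype(np.uint8)*255)
m2=cv2.morphologyEx(m.astype(np.uint8),cv2.MORPH_OPEN,np.ones((5,5)));Q=P[m2>0];print('base z',np.median(Q[:,2]))
print(cv2.minAreaRect((Q[:,:2]*1000).astype(np.float32)))
# optimise rectangle: robust - boundaries via rotating percentiles
for a in np.radians(np.arange(-15,16,1)):
    pass
rails=box&(Z>.05)&(Z<.068);Q=P[rails];np.save('/tmp/rails',Q)
from scipy.optimize import minimize
def cost(a):
    x=Q[:,0]*np.cos(a)+Q[:,1]*np.sin(a)
    h=np.histogram(x,bins=np.arange(.3,.8,.002))[0];return -(h.astype(float)**2).sum()
A=np.radians(np.arange(-20,20,.25));c=[cost(a) for a in A];a=A[np.argmin(c)];print('rail heading',np.degrees(a))
x=Q[:,0]*np.cos(a)+Q[:,1]*np.sin(a);y=-Q[:,0]*np.sin(a)+Q[:,1]*np.cos(a)
h,e=np.histogram(x,bins=np.arange(.4,.75,.004));print([(round(e[k],3),h[k]) for k in range(len(h)) if h[k]>3])
E
```

```text
bench z -0.00025863105035961453
(array([14208,  9269,   299, 13577,  8903,  1792,  2255,  1580,  1453,
         472,   418,   110,    47,    19,   474,   162,    35,  1101,
        3059,    35,    49,    62,    34,     0,   740,   885,     0,
           0,     0,     0]), array([-0.01,  0.  ,  0.01,  0.02,  0.03,  0.04,  0.05,  0.06,  0.07,
        0.08,  0.09,  0.1 ,  0.11,  0.12,  0.13,  0.14,  0.15,  0.16,
        0.17,  0.18,  0.19,  0.2 ,  0.21,  0.22,  0.23,  0.24,  0.25,
        0.26,  0.27,  0.28,  0.29]))
21728
base z 0.029680747478674052
((531.9671630859375, -206.86480712890625), (250.4810333251953, 348.7750244140625), 5.001505374908447)
rail heading 4.75
[(np.float64(0.4), np.int64(17)), (np.float64(0.404), np.int64(19)), (np.float64(0.408), np.int64(16)), (np.float64(0.412), np.int64(13)), (np.float64(0.416), np.int64(10)), (np.float64(0.42), np.int64(5)), (np.float64(0.428), np.int64(37)), (np.float64(0.432), np.int64(72)), (np.float64(0.436), np.int64(70)), (np.float64(0.44), np.int64(143)), (np.float64(0.444), np.int64(166)), (np.float64(0.448), np.int64(126)), (np.float64(0.452), np.int64(9)), (np.float64(0.464), np.int64(4)), (np.float64(0.468), np.int64(65)), (np.float64(0.472), np.int64(21)), (np.float64(0.476), np.int64(25)), (np.float64(0.48), np.int64(20)), (np.float64(0.484), np.int64(20)), (np.float64(0.512), np.int64(17)), (np.float64(0.516), np.int64(693)), (np.float64(0.52), np.int64(500)), (np.float64(0.524), np.int64(85)), (np.float64(0.568), np.int64(39)), (np.float64(0.572), np.int64(697)), (np.float64(0.576), np.int64(454)), (np.float64(0.58), np.int64(74)), (np.float64(0.612), np.int64(17)), (np.float64(0.616), np.int64(88)), (np.float64(0.62), np.int64(18)), (np.float64(0.624), np.int64(17)), (np.float64(0.628), np.int64(16)), (np.float64(0.632), np.int64(10))]
```

View pics/m.png

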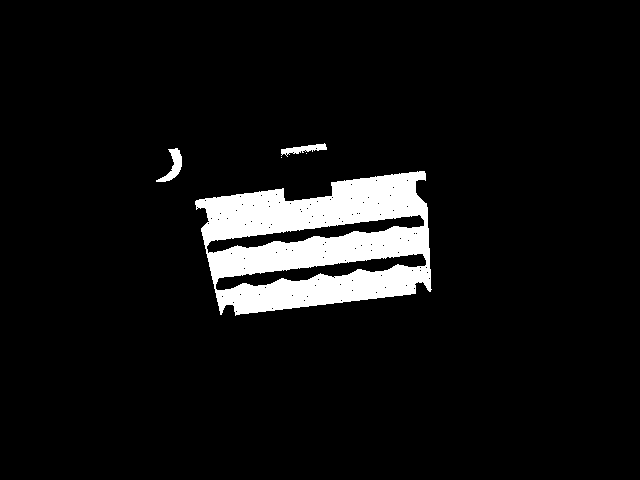

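```bash
python3 - <<'E'
from h import *
np.set_printoptions(precision=4,suppress=True)
z=np.load('/tmp/wrist1.npz');i,d,T=z['i'],z['d'],z['T'];P=cloud('wrist',d,T)
X,Y,Z=P[...,0],P[...,1],P[...,2]
a=np.radians(4.75)
x=X*np.cos(a)+Y*np.sin(a);y=-X*np.sin(a)+Y*np.cos(a)
def prof(yy): 
    t=np.abs((yy+27)%54-27); t=np.where(np.abs(yy)>135,99,t); return np.minimum(61,44.2+t)
for x0 in (.519,.575):
    m=(abs(x-x0)<.003)&(Z>.04)&(Z<.066)
    yy=y[m]*1000;zz=Z[m]*1000
    best=min(((np.abs(np.clip(zz-prof(yy-c),-6,6)).mean(),c) for c in np.arange(-270,-180,.5)));print(x0,m.sum(),best, yy.min(),yy.max())
# base edges
m=(abs(x-.547)<.12)&(abs(Z-.03)<.005)
for lo,hi in ((.465,.505),(.53,.56),(.59,.61)):
    q=m&(x>lo)&(x<hi); print(np.percentile(y[q],[.5,99.5]))
q=m&(y>-.36)&(y<-.28);print('x',np.percentile(x[q],[.5,99.5]))
q=m&(y>-.18)&(y<-.1);print('x',np.percentile(x[q],[.5,99.5]))
hsv=cv2.cvtColor(i,cv2.COLOR_RGB2HSV)
mm=((hsv[...,0]>50)&(hsv[...,0]<85)&(hsv[...,1]>90)&(d>0)&(Z>.005)&(Z<.06)).astype(np.uint8)
k,l,st,c=cv2.connectedComponentsWithStats(mm)
for j in range(1,k):
    if st[j,4]<60: continue
    Q=P[l==j];(cx,cy),(w,h),_=cv2.minAreaRect(Q[:,:2].astype(np.float32)*1000);e=np.linalg.eigh(np.cov(Q[:,:2].T))[1][:,1]
    print(c[j],st[j],'rect',cx,cy,w,h,np.degrees(np.arctan2(e[1],e[0]))%180,'z',np.percentile(Q[:,2],95))
E
```

```text
0.519 1510 (np.float64(2.6814760715356734), np.float64(-234.0)) -379.45798529671123 -90.17675079324339
0.575 1568 (np.float64(3.0063917618976648), np.float64(-234.0)) -378.13804542291376 -89.06327466318552
[-0.3868 -0.0833]
[-0.3894  0.0411]
[-0.389   0.2164]
x [0.4595 0.6368]
x [0.4587 0.6359]
[551.6106 136.6313] [524 128  56  19 868] rect 426.3459777832031 124.96832275390625 72.0797119140625 20.54875373840332 85.78846853049373 z 0.03098144261475171
[552.8806 238.7139] [528 231  51  16 720] rect 568.315185546875 145.6502685546875 72.97325134277344 18.12227439880371 85.52192661243687 z 0.030694929258556037
[635.87 248.99] [632 242   8  15 100] rect 588.0328979492188 268.2371520996094 12.49971866607666 22.55536460876465 142.59933446587726 z 0.030546955087134592
```

```bash
cat >> h.py <<'E'
A=np.radians(4.75)
def cr(x,y):
    """cradle coords (m) -> world xy"""
    return np.array([.5645+x*np.cos(A)-y*np.sin(A),-.1879+x*np.sin(A)+y*np.cos(A)])
YP=np.pi+A
E
python3 - <<'E'
from h import *
rel([.5735,.144,.30],np.radians(132))
for j,y in enumerate([.108,.054,0,-.054,-.108]): print(j+1,cr(0,y))
E
```

```text
shift [-0.1082  0.3321  0.1122] turn [3.000e-02 1.000e-02 4.562e+01] rows>= 9
1 [ 0.55555671 -0.08027093]
2 [ 0.56002836 -0.13408546]
3 [ 0.5645 -0.1879]
4 [ 0.56897164 -0.24171454]
5 [ 0.57344329 -0.29552907]
```

Request:
drive_tool(rows=[-0.09, 0.29, 0.05, 0, 0, 52, -0.09, 0.29, 0.05, 0, 0, 52, -0.09, 0.29, 0.05, 0, 0, 52, -0.09, 0.29, 0.05, 0, 0, 52, -0.09, 0.29, 0.05, 0, 0, 52, -0.09, 0.29, 0.05, 0, 0, 52, -0.09, 0.29, 0.05, 0, 0, 52, -0.09, 0.29, 0.05, 0, 0, 52])

```text
time: 4.47
ee_pos: [0.5536, 0.0938, 0.3631]
ee_rot: [3.141, 0.001, 2.179]
contact_force: [-0.1, 0.3, -0.0]
grip_width: 0.0883
```

```bash
python3 - <<'E'
from h import *
rel([.5735,.144,.16],np.radians(85.2))
E
```

```text
shift [0.0301 0.0449 0.2031] turn [ 0.04  0.04 39.63] rows>= 6
```

Request:
drive_tool(rows=[0.03, 0.045, 0.2, 0, 0, 39.6, 0.03, 0.045, 0.2, 0, 0, 39.6, 0.03, 0.045, 0.2, 0, 0, 39.6, 0.03, 0.045, 0.2, 0, 0, 39.6, 0.03, 0.045, 0.2, 0, 0, 39.6, 0.03, 0.045, 0.2, 0, 0, 39.6, 0.03, 0.045, 0.2, 0, 0, 39.6])

```text
time: 5.05
ee_pos: [0.5701, 0.1426, 0.1589]
ee_rot: [-3.134, 0.002, 1.493]
contact_force: [-0.3, -0.1, -0.7]
grip_width: 0.0879
```

```bash
cat >> h.py <<'E'
def greens(n,i,d,T,zmax=.06,minpx=60):
    P=cloud(n,d,T);Z=P[...,2];hsv=cv2.cvtColor(i,cv2.COLOR_RGB2HSV)
    mm=((hsv[...,0]>50)&(hsv[...,0]<85)&(hsv[...,1]>90)&(d>0)&(Z>.005)&(Z<zmax)).astype(np.uint8)
    k,l,st,c=cv2.connectedComponentsWithStats(mm);out=[]
    for j in range(1,k):
        if st[j,4]<minpx: continue
        Q=P[l==j];(cx,cy),(w,h),_=cv2.minAreaRect(Q[:,:2].astype(np.float32)*1000);e=np.linalg.eigh(np.cov(Q[:,:2].T))[1][:,1]
        print(n,np.round(c[j]),st[j],'rect %.1f %.1f %.1f %.1f dir %.1f ztop %.4f'%(cx,cy,w,h,np.degrees(np.arctan2(e[1],e[0]))%180,np.percentile(Q[:,2],95)))
def shot(n,name,g=True):
    s=readout.observe();T=T_wc(n,s);i,d=viewer.capture(n);save(i,name);np.savez('/tmp/'+name,i=i,d=d,T=T)
    if g: greens(n,i,d,T)
    return i,d,T
E
python3 - <<'E'
from h import *
shot('wrist','w2');shot('scene','s2')
rel([.5735,.144,.005],np.radians(85.2))
E
```

```text
wrist [343.  22.] [ 321    0   44   50 1715] rect 596.6 274.0 25.5 30.1 dir 112.5 ztop 0.0303
wrist [348.  57.] [330  54  37   8 108] rect 598.4 251.3 24.9 2.0 dir 5.4 ztop 0.0303
wrist [325. 155.] [309 154  33   3  69] rect 578.1 188.3 1.6 23.4 dir 175.2 ztop 0.0299
wrist [324. 212.] [ 308  165   34   96 2998] rect 574.0 144.2 73.6 24.8 dir 84.4 ztop 0.0302
wrist [147. 250.] [ 124  205   45   92 2998] rect 431.7 124.0 73.3 23.3 dir 85.0 ztop 0.0302
scene [414. 192.] [403 186  22  14 180] rect 465.0 398.9 23.3 75.4 dir 87.7 ztop 0.0310
scene [328. 218.] [319 212  19  14 172] rect 436.3 131.6 58.0 24.0 dir 87.3 ztop 0.0310
scene [414. 232.] [402 224  24  17 200] rect 599.4 296.0 22.6 71.9 dir 95.3 ztop 0.0310
scene [361. 248.] [348 240  27  17 244] rect 577.4 142.9 72.9 23.5 dir 84.6 ztop 0.0311
shift [0.0012 0.     0.1586] turn [0.05 0.   0.56] rows>= 4
```

View pics/w2.png

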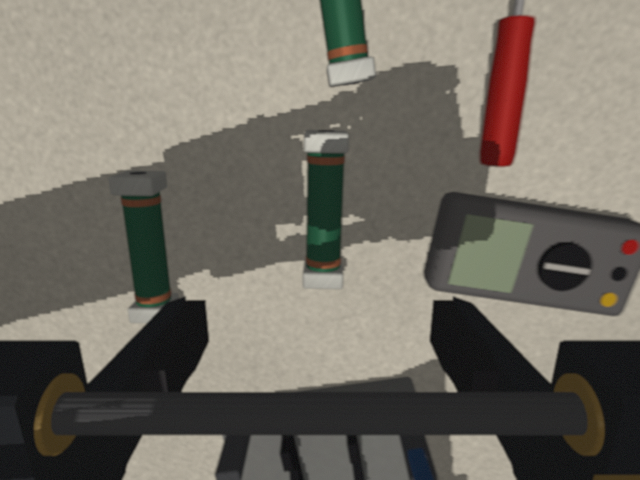

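Request:
drive_tool(rows=[0, 0, 0.04, 0, 0, 0.5, 0, 0, 0.08, 0, 0, 0.5, 0, 0, 0.11, 0, 0, 0.5, 0, 0, 0.135, 0, 0, 0.5, 0, 0, 0.148, 0, 0, 0.5, 0, 0, 0.154, 0, 0, 0.5, 0, 0, 0.154, 0, 0, 0.5], jaw=1)

```text
time: 5.73
ee_pos: [0.5732, 0.143, 0.0094]
ee_rot: [3.141, -0.0, 1.487]
contact_force: [0.9, -0.1, -0.4]
grip_width: 0.0879
```

Request:
drive_tool(rows=[0, 0, 0, 0, 0, 0, 0, 0, 0, 0, 0, 0, 0, 0, 0, 0, 0, 0, 0, 0, 0, 0, 0, 0, 0, 0, 0, 0, 0, 0, 0, 0, 0, 0, 0, 0], jaw=0, force=25)

```text
time: 6.23
ee_pos: [0.573, 0.1434, 0.0096]
ee_rot: [3.141, -0.0, 1.487]
contact_force: [0.0, -0.8, -0.8]
grip_width: 0.0506
```

Request:
drive_tool(rows=[0, 0, 0.005, 0, 0, 0, 0, 0, 0.005, 0, 0, 0, 0, 0, 0.005, 0, 0, 0, 0, 0, 0.005, 0, 0, 0, 0, 0, 0.005, 0, 0, 0, 0, 0, 0.005, 0, 0, 0], jaw=0)

```text
time: 6.73
ee_pos: [0.5726, 0.1433, 0.004]
ee_rot: [-3.141, 0.0, 1.487]
contact_force: [0.1, 0.7, -0.1]
grip_width: 0.0103
```

Request:
drive_tool(rows=[0, 0, 0, 0, 0, 0, 0, 0, 0, 0, 0, 0, 0, 0, 0, 0, 0, 0, 0, 0, 0, 0, 0, 0])

```text
time: 7.07
ee_pos: [0.5727, 0.1433, 0.0041]
ee_rot: [3.142, -0.0, 1.487]
contact_force: [0.3, -0.3, 0.9]
grip_width: 0.0003
```

```bash
python3 - <<'E'
from h import *
shot('wrist','w3');shot('scene','s3');shot('side','d3')
E
```

```text
wrist [365.  11.] [325   2  78  21 686] rect 597.6 251.0 25.9 3.0 dir 4.7 ztop 0.0303
wrist [320. 208.] [287 205  67   7 355] rect 577.8 188.3 2.9 25.1 dir 174.1 ztop 0.0301
wrist [319. 262.] [ 287  222   67   79 4689] rect 575.6 164.9 32.9 26.0 dir 85.2 ztop 0.0301
wrist [  9. 276.] [  0 270  20  13  88] rect 446.7 167.1 3.2 1.8 dir 46.5 ztop 0.0214
wrist [ 18. 347.] [   0  288   47  104 3502] rect 440.6 133.3 54.3 9.1 dir 83.2 ztop 0.0264
wrist [ 18. 443.] [  0 436  45  19 538] rect 434.1 92.0 11.3 13.0 dir 140.8 ztop 0.0297
wrist [ 30. 460.] [  8 441  48  29 163] rect 433.2 79.1 4.1 13.1 dir 176.0 ztop 0.0295
scene [414. 192.] [403 186  22  15 180] rect 464.8 399.3 23.6 75.2 dir 87.6 ztop 0.0310
scene [328. 218.] [319 212  19  14 170] rect 436.2 131.0 55.3 22.3 dir 85.4 ztop 0.0312
scene [414. 232.] [402 224  24  17 201] rect 599.2 295.5 21.7 73.2 dir 95.3 ztop 0.0315
scene [357. 250.] [348 244  26  13 150] rect 578.0 140.3 67.1 22.6 dir 79.2 ztop 0.0308
side [280. 359.] [271 348  18  28 187] rect 590.6 287.8 16.8 57.6 dir 94.6 ztop 0.0312
side [330. 451.] [313 427  34  52 849] rect 457.5 401.3 73.1 25.2 dir 86.7 ztop 0.0307
```

View pics/w3.png

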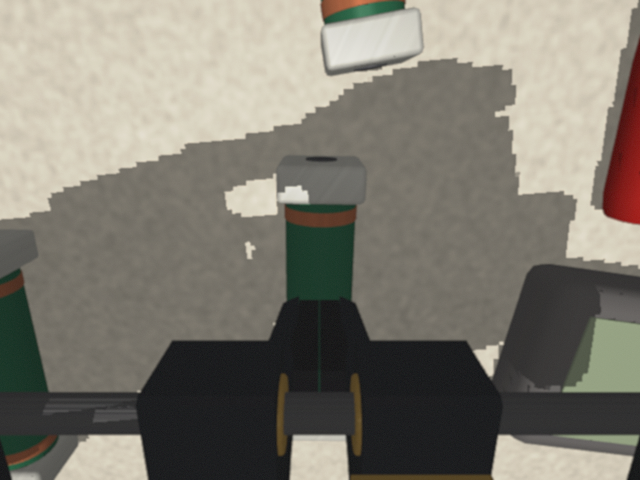

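View pics/d3.png

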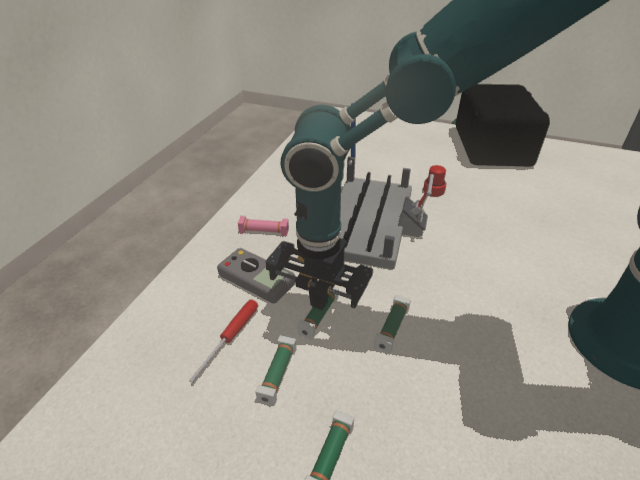

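```bash
python3 - <<'E'
from h import *
np.set_printoptions(precision=4,suppress=True)
z=np.load('/tmp/w3.npz');i,d,T=z['i'],z['d'],z['T'];P=cloud('wrist',d,T)
for v in (230,260,290,296,300,305,310,320,340,360,380): print(v,[(u,P[v,u].round(4),round(float(d[v,u]),3)) for u in (295,310,330,345)])
z=np.load('/tmp/d3.npz');i,d,T=z['i'],z['d'],z['T']
cv2.imwrite('pics/d3c.png',cv2.resize(i[220:350,250:420][:,:,::-1],None,fx=4,fy=4,interpolation=cv2.INTER_CUBIC))
print(proj('side',[.573,.143,.004]),proj('side',[.573,.143,.03]))
z=np.load('/tmp/s3.npz');i=z['i'];cv2.imwrite('pics/s3c.png',cv2.resize(i[180:290,290:440][:,:,::-1],None,fx=5,fy=5,interpolation=cv2.INTER_CUBIC))
print(proj('scene',[.573,.143,.004]),proj('scene',[.573,.143,.03]))
E
```

```text
230 [(295, array([0.5676, 0.1801, 0.0267]), 0.156), (310, array([0.5734, 0.1804, 0.0292]), 0.154), (330, array([0.5807, 0.1799, 0.0299]), 0.153), (345, array([0.5864, 0.1783, 0.026 ]), 0.157)]
260 [(295, array([0.5663, 0.1677, 0.0256]), 0.161), (310, array([0.5723, 0.1685, 0.0291]), 0.158), (330, array([0.5798, 0.1676, 0.0283]), 0.158), (345, array([0.5857, 0.1656, 0.0243]), 0.163)]
290 [(295, array([0.5651, 0.1553, 0.0263]), 0.165), (310, array([0.5712, 0.1563, 0.0294]), 0.161), (330, array([0.5789, 0.1555, 0.0292]), 0.161), (345, array([0.5848, 0.1529, 0.0245]), 0.166)]
296 [(295, array([0.5647, 0.152 , 0.0247]), 0.167), (310, array([0.5709, 0.1533, 0.0285]), 0.163), (330, array([0.5787, 0.1534, 0.0301]), 0.161), (345, array([0.5847, 0.1502, 0.0246]), 0.167)]
300 [(295, array([0.5653, 0.1541, 0.0327]), 0.159), (310, array([0.5708, 0.1521, 0.0295]), 0.162), (330, array([0.5786, 0.1523, 0.0313]), 0.16), (345, array([0.5843, 0.1534, 0.0345]), 0.157)]
305 [(295, array([0.5656, 0.1541, 0.0369]), 0.155), (310, array([0.571 , 0.1526, 0.0349]), 0.157), (330, array([0.5785, 0.1524, 0.0357])
[... 398 characters left out ...]
, array([0.5834, 0.1527, 0.0484]), 0.144)]
340 [(295, array([0.5667, 0.1533, 0.0599]), 0.133), (310, array([0.5715, 0.1527, 0.0595]), 0.134), (330, array([0.5779, 0.1522, 0.0596]), 0.134), (345, array([0.5827, 0.1515, 0.0591]), 0.134)]
360 [(295, array([0.5673, 0.1532, 0.0707]), 0.123), (310, array([0.5717, 0.1524, 0.0702]), 0.124), (330, array([0.5776, 0.1517, 0.0699]), 0.124), (345, array([0.582 , 0.1528, 0.072 ]), 0.121)]
380 [(295, array([0.5673, 0.1499, 0.0757]), 0.119), (310, array([0.5717, 0.1505, 0.077 ]), 0.118), (330, array([0.5773, 0.1492, 0.076 ]), 0.119), (345, array([0.5815, 0.1483, 0.0752]), 0.12)]
[318.761  313.8669] [318.6922 305.0049]
[359.464  251.2793] [360.0701 243.7702]
```

View pics/d3c.png

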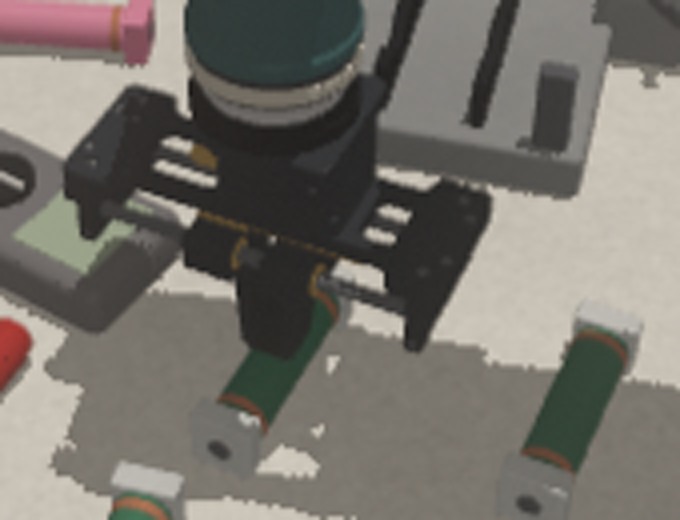

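View pics/s3c.png

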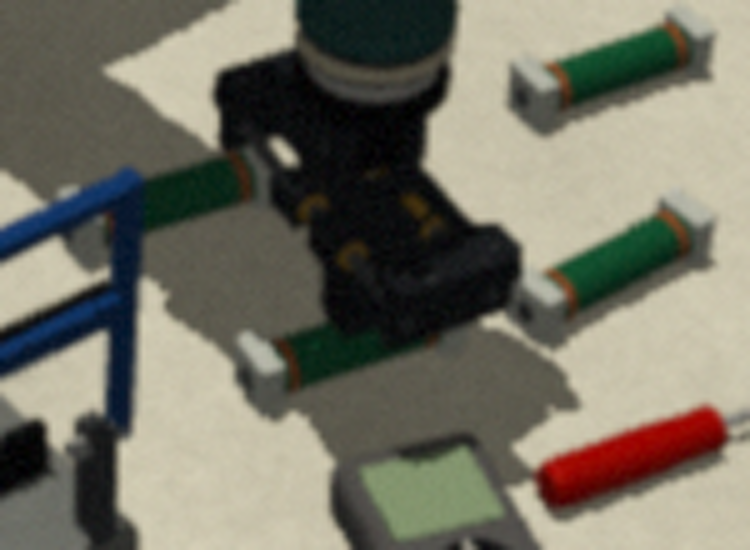

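```bash
python3 - <<'E'
from h import *
np.set_printoptions(precision=4,suppress=True)
for nm in ('w2','wrist1','wrist0'):
    z=np.load('/tmp/%s.npz'%nm);i,d,T=z['i'],z['d'],z['T'];P=cloud('wrist',d,T)
    C=np.array(viewer.get_calibration('wrist')['mount']);W2T=C@np.linalg.inv(T)
    for v in (296,300,305,320,340):
        print(nm,v,[(u,(W2T[:3,:3]@P[v,u]+W2T[:3,3]).round(4)) for u in (150,170,190,200,440,455,470)])
E
```

```text
w2 296 [(150, array([-0.0654, -0.135 ,  0.1316])), (170, array([-0.0751, -0.1267,  0.1515])), (190, array([-0.0793, -0.1126,  0.1602])), (200, array([-0.0792, -0.1038,  0.1601])), (440, array([-0.0783,  0.1066,  0.1582])), (455, array([-0.0788,  0.1201,  0.1593])), (470, array([-0.078 ,  0.1326,  0.1576]))]
w2 300 [(150, array([-0.0685, -0.135 ,  0.1306])), (170, array([-0.0752, -0.1243,  0.1441])), (190, array([ 0.0086, -0.0494, -0.0255])), (200, array([ 0.0092, -0.0451, -0.0267])), (440, array([ 0.0093,  0.0476, -0.0269])), (455, array([ 0.0103,  0.0527, -0.0289])), (470, array([-0.0827,  0.1337,  0.1593]))]
w2 305 [(150, array([-0.0727, -0.1353,  0.1301])), (170, array([ 0.0102, -0.0545, -0.0328])), (190, array([ 0.0093, -0.0477, -0.031 ])), (200, array([ 0.009 , -0.044 , -0.0306])), (440, array([ 0.0094,  0.0465, -0.0312])), (455, array([ 0.009 ,  0.0524, -0.0304])), (470, array([ 0.0104,  0.0569, -0.0333]))]
w2 320 [(150, array([ 0.0108, -0.057 , -0.0452])), (170, array([ 0.0099, -0.0508, -0.0436])), (190, array([ 0.0094, -0.0442, -0.0427])), (200, array([ 0.0051, -0.0432, -0.03
[... 2874 characters left out ...]
([ 0.009 ,  0.0524, -0.0304])), (470, array([ 0.0107,  0.0567, -0.0338]))]
wrist0 320 [(150, array([ 0.0105, -0.0573, -0.0446])), (170, array([ 0.0103, -0.0505, -0.0444])), (190, array([ 0.0086, -0.0447, -0.0413])), (200, array([ 0.0048, -0.0434, -0.0345])), (440, array([ 0.0066,  0.0449, -0.0376])), (455, array([ 0.0093,  0.0486, -0.0425])), (470, array([ 0.0105,  0.053 , -0.0447]))]
wrist0 340 [(150, array([ 0.0102, -0.0526, -0.0569])), (170, array([ 0.009 , -0.047 , -0.0551])), (190, array([ 0.004 , -0.0435, -0.0469])), (200, array([-0.0022, -0.0433, -0.0369])), (440, array([-0.0006,  0.0451, -0.0395])), (455, array([ 0.0068,  0.0461, -0.0515])), (470, array([ 0.0097,  0.0491, -0.0561]))]
```

Depth on the fingers shows the real tips about 25 mm behind the reported TCP, at tool z ≈ -0.025. That explains the fingers closing empty above the resistor top at z = 0.03. I'll open and descend the extra distance, watching the force.

Request:
drive_tool(rows=[0, 0, 0, 0, 0, 0, 0, 0, 0, 0, 0, 0, 0, 0, 0, 0, 0, 0, 0, 0, 0, 0, 0, 0, 0, 0, 0, 0, 0, 0, 0, 0, 0, 0, 0, 0, 0, 0, 0, 0, 0, 0, 0, 0, 0, 0, 0, 0], jaw=0.85)

```text
time: 7.88
ee_pos: [0.5726, 0.1433, 0.0041]
ee_rot: [3.142, -0.0, 1.487]
contact_force: [0.8, 1.2, 1.1]
grip_width: 0.0516
```

Request:
drive_tool(rows=[0, 0, 0.004, 0, 0, 0, 0, 0, 0.008, 0, 0, 0, 0, 0, 0.012, 0, 0, 0, 0, 0, 0.012, 0, 0, 0])

```text
time: 8.22
ee_pos: [0.5715, 0.1431, -0.0093]
ee_rot: [-3.139, 0.001, 1.487]
contact_force: [0.4, -1.3, 0.4]
grip_width: 0.075
```

Request:
drive_tool(rows=[0, 0, 0.004, 0, 0, 0, 0, 0, 0.008, 0, 0, 0, 0, 0, 0.01, 0, 0, 0, 0, 0, 0.01, 0, 0, 0])

```text
time: 8.55
ee_pos: [0.572, 0.1432, -0.0188]
ee_rot: [-3.14, 0.0, 1.487]
contact_force: [-0.1, 0.3, 0.3]
grip_width: 0.0752
```

Request:
drive_tool(rows=[0, 0, 0, 0, 0, 0, 0, 0, 0, 0, 0, 0, 0, 0, 0, 0, 0, 0, 0, 0, 0, 0, 0, 0, 0, 0, 0, 0, 0, 0, 0, 0, 0, 0, 0, 0, 0, 0, 0, 0, 0, 0, 0, 0, 0, 0, 0, 0], jaw=0, force=25)

```text
time: 9.22
ee_pos: [0.5727, 0.1433, -0.0179]
ee_rot: [3.142, -0.0, 1.487]
contact_force: [-0.6, 0.3, 0.1]
grip_width: 0.0275
```

Request:
drive_tool(rows=[0, 0, -0.02, 0, 0, 0, 0, 0, -0.05, 0, 0, 0, 0, 0, -0.085, 0, 0, 0, 0, 0, -0.12, 0, 0, 0, 0, 0, -0.155, 0, 0, 0, 0, 0, -0.19, 0, 0, 0, 0, 0, -0.2, 0, 0, 0])

```text
time: 9.8
ee_pos: [0.5759, 0.144, 0.1885]
ee_rot: [3.132, -0.003, 1.487]
contact_force: [0.9, 0.5, -0.6]
grip_width: 0.0268
```

```bash
python3 - <<'E'
from h import *
i,d,T=shot('wrist','w4');
p=cr(0,-.108)
rel([p[0],p[1],.19],YP)
E
```

```text
wrist [327.  27.] [ 306    0   43   59 1897] rect 595.6 278.5 25.4 39.2 dir 99.5 ztop 0.0304
wrist [333.  66.] [317  62  33   8  75] rect 597.9 251.2 24.6 1.7 dir 5.3 ztop 0.0301
wrist [149. 243.] [ 129  202   41   85 2568] rect 431.0 124.2 73.1 24.1 dir 84.8 ztop 0.0302
shift [-0.4382  0.034  -0.0026] turn [  0.55   0.36 -99.53] rows>= 14
```

View pics/w4.png

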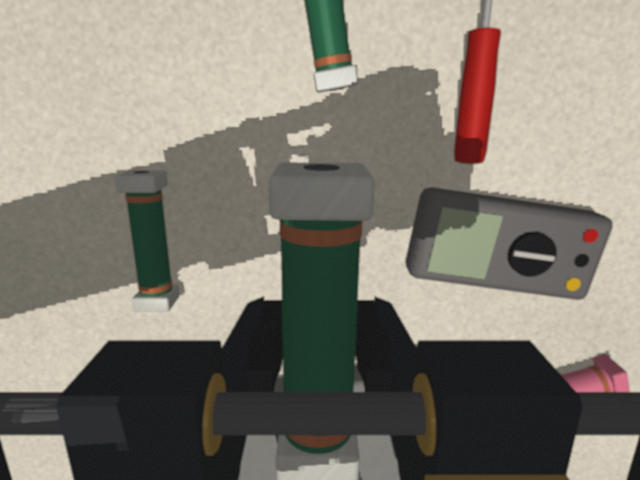

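Request:
drive_tool(rows=[-0.01, -0.008, 0, 0, 0, -6.2, -0.02, -0.016, 0, 0, 0, -12.4, -0.03, -0.024, 0, 0, 0, -18.6, -0.04, -0.032, 0, 0, 0, -24.8, -0.05, -0.04, 0, 0, 0, -31, -0.06, -0.048, 0, 0, 0, -37.2, -0.07, -0.056, 0, 0, 0, -43.4, -0.076, -0.064, 0, 0, 0, -49.6])

```text
time: 10.52
ee_pos: [0.5003, 0.0719, 0.179]
ee_rot: [-3.138, -0.003, 2.358]
contact_force: [0.9, -0.1, -1.4]
grip_width: 0.0276
```

```bash
python3 - <<'E'
from h import *
rel([.515,-.12,.2],YP)
E
```

```text
shift [-0.1458 -0.1256 -0.0209] turn [ -0.14  -0.24 -49.65] rows>= 7
```

Request:
drive_tool(rows=[-0.018, -0.016, -0.004, 0, 0, -6.2, -0.036, -0.032, -0.008, 0, 0, -12.4, -0.055, -0.048, -0.012, 0, 0, -18.6, -0.073, -0.063, -0.02, 0, 0, -24.8, -0.091, -0.079, -0.02, 0, 0, -31, -0.11, -0.095, -0.02, 0, 0, -37.2, -0.128, -0.11, -0.02, 0, 0, -43.4, -0.146, -0.126, -0.02, 0, 0, -49.6])

```text
time: 11.18
ee_pos: [0.5146, -0.1202, 0.1991]
ee_rot: [3.14, -0.004, -3.059]
contact_force: [0.6, -1.2, -1.4]
grip_width: 0.0274
```

```bash
python3 - <<'E'
from h import *
p=cr(0,-.108)
rel([p[0],p[1],.12],YP)
E
```

```text
shift [-0.0446 -0.1797  0.0787] turn [ 0.09 -0.22 -0.03] rows>= 5
```

Request:
drive_tool(rows=[-0.007, -0.03, 0, 0, 0, 0, -0.015, -0.06, 0.01, 0, 0, 0, -0.022, -0.09, 0.02, 0, 0, 0, -0.03, -0.12, 0.04, 0, 0, 0, -0.037, -0.15, 0.06, 0, 0, 0, -0.0445, -0.18, 0.079, 0, 0, 0, -0.0445, -0.18, 0.079, 0, 0, 0])

```text
time: 11.77
ee_pos: [0.5711, -0.2983, 0.1144]
ee_rot: [3.138, -0.009, -3.067]
contact_force: [0.1, 0.9, -2.0]
grip_width: 0.0274
```

```bash
python3 - <<'E'
from h import *
shot('wrist','w5');shot('side','d5')
p=cr(0,-.108)
rel([p[0],p[1],.031],YP)
E
```

```text
side [394. 319.] [386 306  17  28 191] rect 426.4 124.9 68.7 14.2 dir 85.2 ztop 0.0313
side [330. 451.] [313 427  34  52 850] rect 457.7 401.1 72.5 25.2 dir 86.7 ztop 0.0307
shift [-0.0022 -0.0009  0.0873] turn [ 0.26 -0.36 -0.45] rows>= 3
```

View pics/w5.png

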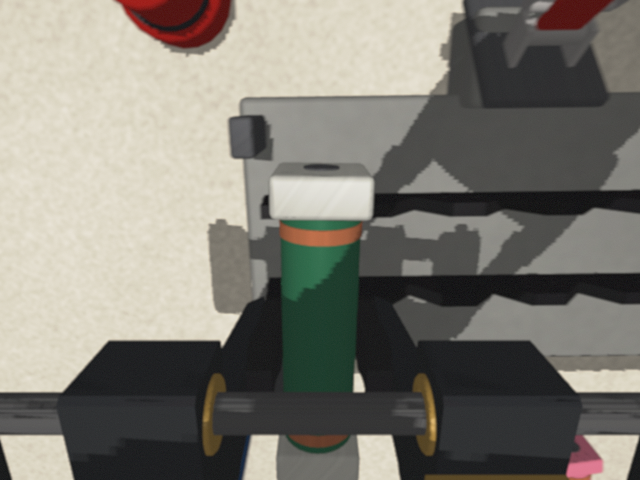

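View pics/d5.png

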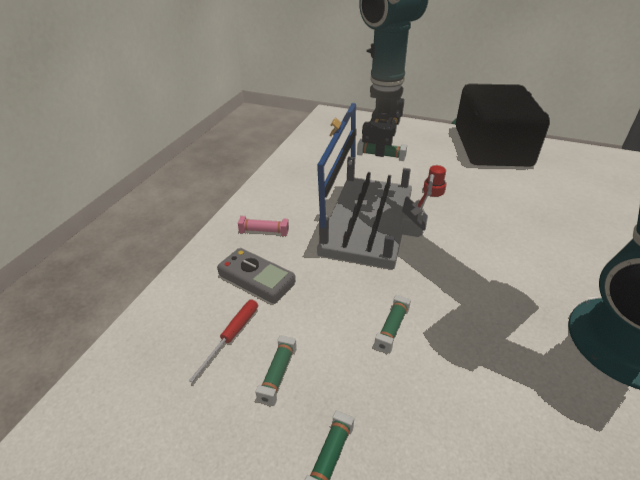

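```bash
python3 - <<'E'
from h import *
z=np.load('/tmp/w5.npz');d,T=z['d'],z['T'];P=cloud('wrist',d,T)
X,Y,Z=P[...,0]-.5645,P[...,1]+.1879,P[...,2]
def prof(yy): 
    t=np.abs((yy+27)%54-27); t=np.where(np.abs(yy)>135,99,t); return np.minimum(61,44.2+t)
for deg in (4.25,4.75,5.25):
  a=np.radians(deg);x=X*np.cos(a)+Y*np.sin(a);y=-X*np.sin(a)+Y*np.cos(a)
  m=(Z>.05)&(Z<.066)&(y<.0)&(y>-.15)&(abs(x)<.05)
  h,e=np.histogram(x[m],bins=np.arange(-.04,.04,.002));print(deg,dict((round(e[k],3),int(h[k])) for k in range(len(h)) if h[k]>30))
  for x0 in (-.028,.028):
    m=(abs(x-x0)<.003)&(Z>.04)&(Z<.066)&(y>-.1)&(y<.1)
    yy=y[m]*1000;zz=Z[m]*1000
    print(x0,m.sum(),min(((np.abs(np.clip(zz-prof(yy-c),-6,6)).mean().round(2),c) for c in np.arange(-25,25,.5))))
E
```

```text
4.25 {np.float64(-0.032): 44, np.float64(-0.03): 599, np.float64(-0.028): 400, np.float64(-0.026): 383, np.float64(-0.024): 392, np.float64(-0.022): 100, np.float64(0.024): 124, np.float64(0.026): 875, np.float64(0.028): 354, np.float64(0.03): 219, np.float64(0.032): 226}
-0.028 3656 (np.float64(2.22), np.float64(-0.5))
0.028 4503 (np.float64(3.0), np.float64(0.5))
4.75 {np.float64(-0.032): 188, np.float64(-0.03): 559, np.float64(-0.028): 380, np.float64(-0.026): 399, np.float64(-0.024): 373, np.float64(0.024): 333, np.float64(0.026): 780, np.float64(0.028): 267, np.float64(0.03): 231, np.float64(0.032): 203}
-0.028 3821 (np.float64(2.31), np.float64(0.0))
0.028 4939 (np.float64(3.17), np.float64(0.0))
5.25 {np.float64(-0.032): 428, np.float64(-0.03): 397, np.float64(-0.028): 389, np.float64(-0.026): 394, np.float64(-0.024): 310, np.float64(0.024): 762, np.float64(0.026): 408, np.float64(0.028): 238, np.float64(0.03): 234, np.float64(0.032): 183}
-0.028 3823 (np.float64(2.3), np.float64(0.0))
0.028 4901 (np.float64(3.19), np.float64(0.0))
```

Request:
drive_tool(rows=[-0.001, 0.001, 0.02, 0, 0, -0.4, -0.002, 0.001, 0.045, 0, 0, -0.4, -0.002, 0.001, 0.065, 0, 0, -0.4, -0.002, 0.001, 0.075, 0, 0, -0.4, -0.002, 0.001, 0.08, 0, 0, -0.4, -0.002, 0.001, 0.08, 0, 0, -0.4, -0.002, 0.001, 0.08, 0, 0, -0.4])

```text
time: 12.45
ee_pos: [0.5768, -0.2942, 0.044]
ee_rot: [-3.141, 0.001, -3.057]
contact_force: [0.4, -0.6, 0.1]
grip_width: 0.0273
```

```bash
python3 - <<'E'
from h import *
p=cr(0,-.108)
rel([p[0],p[1],.030],YP)
E
```

```text
shift [ 0.0035 -0.0011  0.014 ] turn [-0.04  0.06  0.1 ] rows>= 1
```

Request:
drive_tool(rows=[0.002, 0, 0.004, 0, 0, 0, 0.003, -0.001, 0.008, 0, 0, 0, 0.003, -0.001, 0.011, 0, 0, 0, 0.003, -0.001, 0.013, 0, 0, 0, 0.003, -0.001, 0.014, 0, 0, 0, 0.003, -0.001, 0.014, 0, 0, 0])

```text
time: 12.95
ee_pos: [0.5733, -0.2957, 0.0303]
ee_rot: [3.142, -0.0, -3.057]
contact_force: [-3.3, 2.9, 5.7]
grip_width: 0.0277
```

Request:
drive_tool(rows=[0, 0, 0, 0, 0, 0, 0, 0, 0, 0, 0, 0, 0, 0, 0, 0, 0, 0, 0, 0, 0, 0, 0, 0], jaw=0.5)

```text
time: 13.28
ee_pos: [0.5734, -0.2957, 0.029]
ee_rot: [-3.141, 0.0, -3.058]
contact_force: [-0.2, 0.3, -1.6]
grip_width: 0.044
```

Request:
drive_tool(rows=[0, 0, -0.01, 0, 0, 0, 0, 0, -0.03, 0, 0, 0, 0, 0, -0.06, 0, 0, 0, 0, 0, -0.1, 0, 0, 0, 0, 0, -0.14, 0, 0, 0, 0.0, 0, -0.18, 0, 0, 0])

```text
time: 13.78
ee_pos: [0.5729, -0.2954, 0.2112]
ee_rot: [3.141, -0.0, -3.057]
contact_force: [0.0, -0.8, 0.7]
grip_width: 0.0437
```

```bash
python3 - <<'E'
from h import *
i,d,T=shot('wrist','w6');shot('scene','s6',True)
rel([.50,.0,.21],np.radians(132))
E
```

```text
scene [414. 192.] [403 186  22  14 179] rect 465.5 399.3 23.5 74.2 dir 87.1 ztop 0.0311
scene [328. 218.] [319 212  19  14 169] rect 438.0 130.1 56.4 26.0 dir 86.2 ztop 0.0313
scene [414. 232.] [402 224  24  17 203] rect 598.7 295.5 24.4 76.1 dir 95.9 ztop 0.0315
shift [0.0528 0.3038 0.0063] turn [-0.14  0.97 52.82] rows>= 8
```

View pics/w6.png

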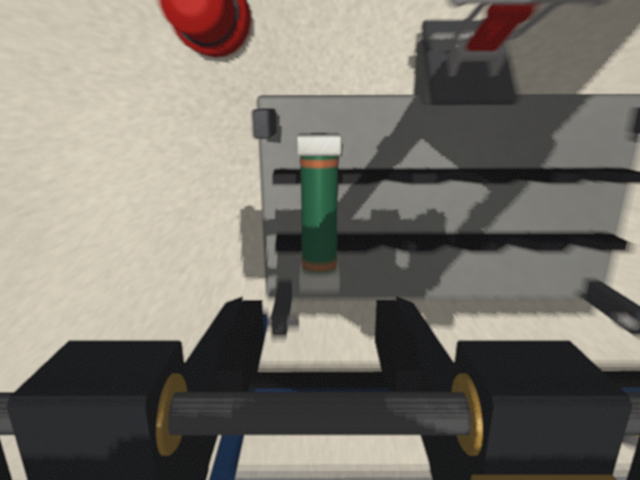

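Request:
drive_tool(rows=[0.053, 0.304, 0, 0, 0, 52, 0.053, 0.304, 0, 0, 0, 52, 0.053, 0.304, 0, 0, 0, 52, 0.053, 0.304, 0, 0, 0, 52, 0.053, 0.304, 0, 0, 0, 52, 0.053, 0.304, 0, 0, 0, 52, 0.053, 0.304, 0, 0, 0, 52, 0.053, 0.304, 0, 0, 0, 52], jaw=0.85)

```text
time: 14.55
ee_pos: [0.4934, 0.0055, 0.209]
ee_rot: [3.141, -0.001, 2.314]
contact_force: [0.6, 0.7, -0.7]
grip_width: 0.0748
```

```bash
python3 - <<'E'
from h import *
rel([.4315,.1245,.08],np.radians(85.2))
E
```

```text
shift [0.1294 0.0348 0.1291] turn [-0.   -0.06 47.37] rows>= 7
```

Request:
drive_tool(rows=[0.129, 0.035, 0.129, 0, 0, 47.4, 0.129, 0.035, 0.129, 0, 0, 47.4, 0.129, 0.035, 0.129, 0, 0, 47.4, 0.129, 0.035, 0.129, 0, 0, 47.4, 0.129, 0.035, 0.129, 0, 0, 47.4, 0.129, 0.035, 0.129, 0, 0, 47.4, 0.129, 0.035, 0.129, 0, 0, 47.4, 0.129, 0.035, 0.129, 0, 0, 47.4])

```text
time: 15.22
ee_pos: [0.432, 0.1216, 0.0794]
ee_rot: [-3.14, 0.0, 1.49]
contact_force: [0.2, -1.0, 0.3]
grip_width: 0.075
```

```bash
python3 - <<'E'
from h import *
shot('wrist','w7')
rel([.4315,.1245,-.018],np.radians(85.2))
E
```

```text
wrist [313. 171.] [290 170  46   4 162] rect 433.1 168.5 2.2 24.9 dir 174.9 ztop 0.0303
wrist [313. 245.] [ 290  184   46  125 5260] rect 429.3 124.4 73.8 25.7 dir 84.9 ztop 0.0301
wrist [312. 318.] [293 314  40   8  84] rect 425.6 80.1 2.2 24.0 dir 173.4 ztop 0.0300
shift [ 0.003  -0.0013  0.0979] turn [-0.02  0.01  0.36] rows>= 3
```

Request:
drive_tool(rows=[0.002, -0.002, 0.03, 0, 0, 0.4, 0.003, -0.003, 0.055, 0, 0, 0.4, 0.003, -0.003, 0.078, 0, 0, 0.4, 0.003, -0.003, 0.09, 0, 0, 0.4, 0.003, -0.003, 0.096, 0, 0, 0.4, 0.003, -0.003, 0.098, 0, 0, 0.4, 0.003, -0.003, 0.098, 0, 0, 0.4])

```text
time: 15.85
ee_pos: [0.4305, 0.1244, -0.0178]
ee_rot: [3.141, -0.0, 1.484]
contact_force: [0.1, -0.5, -0.0]
grip_width: 0.0749
```

Request:
drive_tool(rows=[0, 0, 0, 0, 0, 0, 0, 0, 0, 0, 0, 0, 0, 0, 0, 0, 0, 0, 0, 0, 0, 0, 0, 0, 0, 0, 0, 0, 0, 0, 0, 0, 0, 0, 0, 0, 0, 0, 0, 0, 0, 0, 0, 0, 0, 0, 0, 0], jaw=0, force=25)

```text
time: 16.52
ee_pos: [0.43, 0.1245, -0.0179]
ee_rot: [-3.141, 0.0, 1.484]
contact_force: [-1.6, -1.3, 1.6]
grip_width: 0.0273
```

Request:
drive_tool(rows=[0, 0, -0.02, 0, 0, 0, 0, 0, -0.05, 0, 0, 0, 0, 0, -0.085, 0, 0, 0, 0, 0, -0.12, 0, 0, -6, 0, 0.01, -0.15, 0, 0, -12, 0, 0.02, -0.18, 0, 0, -18, -0.01, 0.03, -0.2, 0, 0, -24, -0.02, 0.04, -0.21, 0, 0, -30])

```text
time: 17.18
ee_pos: [0.4704, 0.1014, 0.1957]
ee_rot: [3.136, 0.001, 2.014]
contact_force: [0.3, 0.4, -1.7]
grip_width: 0.0271
```

```bash
python3 - <<'E'
from h import *
rel([.51,.0,.19],YP-np.radians(20))
E
```

```text
shift [-0.1086 -0.0077  0.0058] turn [  0.25   0.21 -49.37] rows>= 7
```

Request:
drive_tool(rows=[-0.014, -0.001, 0, 0, 0, -6.2, -0.028, -0.002, 0, 0, 0, -12.4, -0.042, -0.003, 0, 0, 0, -18.6, -0.055, -0.004, 0, 0, 0, -24.8, -0.07, -0.005, 0, 0, 0, -31, -0.083, -0.006, 0, 0, 0, -37.2, -0.097, -0.007, 0, 0, 0, -43.4, -0.108, -0.008, 0, 0, 0, -49.4])

```text
time: 17.85
ee_pos: [0.5065, -0.0011, 0.1914]
ee_rot: [-3.141, -0.001, 2.875]
contact_force: [-0.8, 0.1, -0.7]
grip_width: 0.0274
```

```bash
python3 - <<'E'
from h import *
p=cr(0,0);rel([p[0],p[1],.13],YP)
E
```

```text
shift [-0.1052 -0.1649  0.0614] turn [-2.000e-02 -5.000e-02 -2.004e+01] rows>= 5
```

Request:
drive_tool(rows=[-0.017, -0.027, 0, 0, 0, -4, -0.035, -0.054, 0, 0, 0, -8, -0.053, -0.082, 0.01, 0, 0, -12, -0.07, -0.11, 0.02, 0, 0, -16, -0.088, -0.138, 0.04, 0, 0, -20, -0.105, -0.165, 0.061, 0, 0, -20, -0.105, -0.165, 0.061, 0, 0, -20, -0.105, -0.165, 0.061, 0, 0, -20])

```text
time: 18.52
ee_pos: [0.5618, -0.1881, 0.1282]
ee_rot: [3.139, -0.005, -3.067]
contact_force: [-0.6, 0.3, -0.4]
grip_width: 0.0274
```

```bash
python3 - <<'E'
from h import *
shot('wrist','w8',False)
p=cr(0,0);rel([p[0],p[1],.030],YP)
E
```

```text
shift [-0.0022 -0.001   0.0996] turn [ 0.1  -0.15 -0.43] rows>= 3
```

View pics/w8.png

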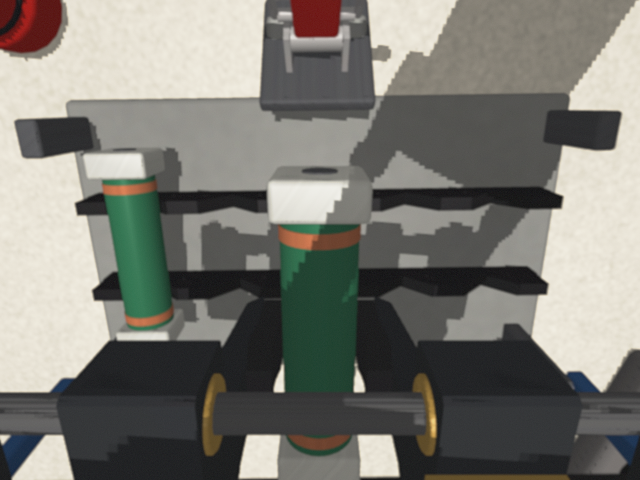

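Request:
drive_tool(rows=[0, 0, 0.02, 0, 0, 0, 0, 0, 0.045, 0, 0, 0, 0, 0, 0.066, 0, 0, 0, 0, 0, 0.08, 0, 0, 0, 0, 0, 0.086, 0, 0, 0, 0, 0, 0.086, 0, 0, 0, 0, 0, 0.086, 0, 0, 0])

```text
time: 19.15
ee_pos: [0.5642, -0.1866, 0.0462]
ee_rot: [-3.141, 0.001, -3.063]
contact_force: [0.2, -0.3, -0.8]
grip_width: 0.0273
```

```bash
python3 - <<'E'
from h import *
p=cr(0,0);rel([p[0],p[1],.030],YP)
E
```

```text
shift [-0.0002 -0.0013  0.0162] turn [-0.02  0.07 -0.27] rows>= 1
```

Request:
drive_tool(rows=[0, -0.001, 0.004, 0, 0, -0.3, 0, -0.001, 0.008, 0, 0, -0.3, 0, -0.001, 0.012, 0, 0, -0.3, 0, -0.001, 0.015, 0, 0, -0.3, 0, -0.001, 0.016, 0, 0, -0.3, 0, -0.001, 0.016, 0, 0, -0.3])

```text
time: 19.65
ee_pos: [0.5639, -0.188, 0.0301]
ee_rot: [3.141, 0.0, -3.059]
contact_force: [-2.7, 3.8, 5.2]
grip_width: 0.0275
```

Request:
drive_tool(rows=[0, 0, 0, 0, 0, 0, 0, 0, 0, 0, 0, 0, 0, 0, 0, 0, 0, 0, 0, 0, 0, 0, 0, 0], jaw=0.5)

```text
time: 19.98
ee_pos: [0.5636, -0.1884, 0.0289]
ee_rot: [-3.142, 0.0, -3.059]
contact_force: [-0.5, 0.2, 0.0]
grip_width: 0.0439
```

Request:
drive_tool(rows=[0, 0, -0.01, 0, 0, 0, 0, 0, -0.03, 0, 0, 0, 0, 0, -0.06, 0, 0, 0, 0, 0, -0.1, 0, 0, 0, 0, 0, -0.14, 0, 0, 0, 0.0, 0, -0.18, 0, 0, 0])

```text
time: 20.48
ee_pos: [0.5631, -0.1881, 0.2112]
ee_rot: [3.141, -0.0, -3.059]
contact_force: [0.5, -0.6, -0.2]
grip_width: 0.0441
```

```bash
python3 - <<'E'
from h import *
shot('scene','s9');shot('side','d9')
rel([.52,.1,.23],np.radians(132))
E
```

```text
scene [414. 192.] [403 186  22  14 181] rect 464.6 401.1 73.2 22.8 dir 87.6 ztop 0.0306
scene [414. 232.] [402 224  24  17 200] rect 599.0 294.7 22.4 73.3 dir 95.6 ztop 0.0309
side [330. 451.] [313 427  34  52 850] rect 457.6 401.0 72.9 25.1 dir 86.8 ztop 0.0306
shift [ 0.0244  0.2932 -0.0132] turn [1.000e-02 9.500e-01 5.272e+01] rows>= 8
```

View pics/s9.png

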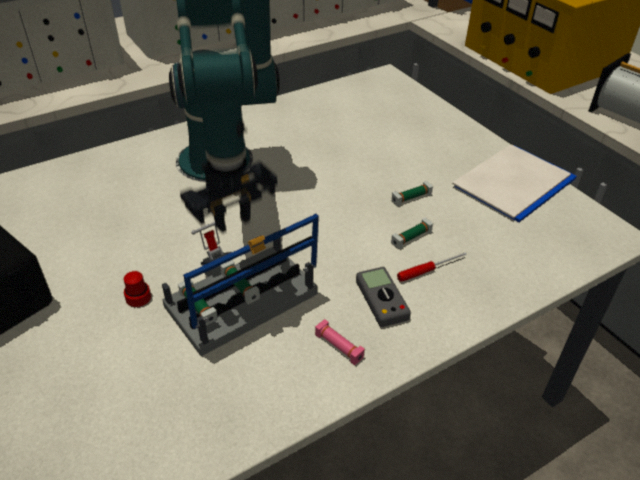

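Request:
drive_tool(rows=[0.024, 0.293, -0.01, 0, 0, 52.7, 0.024, 0.293, -0.01, 0, 0, 52.7, 0.024, 0.293, -0.01, 0, 0, 52.7, 0.024, 0.293, -0.01, 0, 0, 52.7, 0.024, 0.293, -0.01, 0, 0, 52.7, 0.024, 0.293, -0.01, 0, 0, 52.7, 0.024, 0.293, -0.01, 0, 0, 52.7, 0.024, 0.293, -0.01, 0, 0, 52.7], jaw=0.85)

```text
time: 21.25
ee_pos: [0.5144, 0.1048, 0.2192]
ee_rot: [3.141, -0.001, 2.3]
contact_force: [-0.5, 0.1, -1.0]
grip_width: 0.075
```

```bash
python3 - <<'E'
from h import *
rel([.596,.293,.1],np.radians(95.3))
E
```

```text
shift [0.0858 0.1862 0.1194] turn [ 2.000e-02 -7.000e-02  3.649e+01] rows>= 6
```

Request:
drive_tool(rows=[0.086, 0.186, 0.12, 0, 0, 36.5, 0.086, 0.186, 0.12, 0, 0, 36.5, 0.086, 0.186, 0.12, 0, 0, 36.5, 0.086, 0.186, 0.12, 0, 0, 36.5, 0.086, 0.186, 0.12, 0, 0, 36.5, 0.086, 0.186, 0.12, 0, 0, 36.5, 0.086, 0.186, 0.12, 0, 0, 36.5, 0.086, 0.186, 0.12, 0, 0, 36.5])

```text
time: 21.92
ee_pos: [0.5949, 0.2907, 0.0968]
ee_rot: [-3.138, 0.001, 1.67]
contact_force: [-0.5, -0.5, -0.2]
grip_width: 0.075
```

```bash
python3 - <<'E'
from h import *
shot('wrist','w10')
rel([.596,.293,-.018],np.radians(95.3))
E
```

```text
wrist [90. 46.] [  62    0   56   98 5107] rect 460.8 389.1 50.4 24.5 dir 84.3 ztop 0.0303
wrist [ 90. 108.] [ 65 103  52  10 200] rect 458.8 356.8 2.2 23.7 dir 177.0 ztop 0.0302
wrist [318. 163.] [298 162  43   4 125] rect 590.9 339.1 24.7 1.9 dir 4.0 ztop 0.0304
wrist [318. 233.] [ 297  175   43  118 4674] rect 594.5 295.0 25.5 73.8 dir 95.2 ztop 0.0301
wrist [315. 303.] [298 299  37   7  68] rect 597.6 250.6 23.5 2.2 dir 4.7 ztop 0.0299
shift [0.0031 0.001  0.1162] turn [-0.11  0.06  0.3 ] rows>= 3
```

View pics/w10.png

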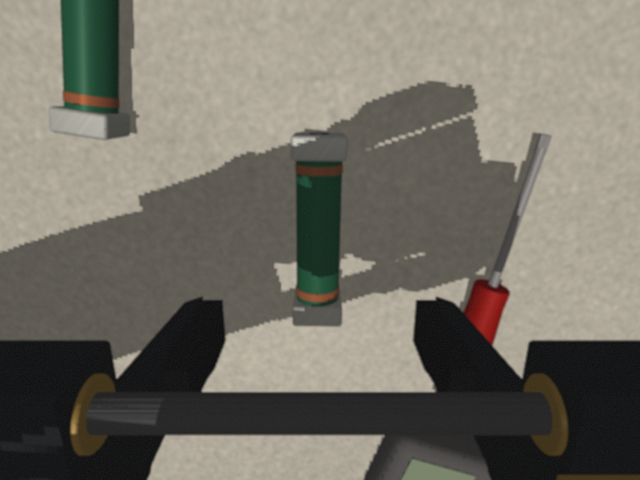

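Request:
drive_tool(rows=[0.004, 0, 0.03, 0, 0, 0.3, 0.004, 0, 0.06, 0, 0, 0.3, 0.004, 0, 0.085, 0, 0, 0.3, 0.004, 0, 0.102, 0, 0, 0.3, 0.004, 0, 0.112, 0, 0, 0.3, 0.004, 0, 0.117, 0, 0, 0.3, 0.004, 0, 0.117, 0, 0, 0.3])

```text
time: 22.55
ee_pos: [0.5957, 0.2932, -0.0178]
ee_rot: [-3.141, 0.0, 1.661]
contact_force: [-0.1, 0.4, 0.0]
grip_width: 0.0747
```

Request:
drive_tool(rows=[0, 0, 0, 0, 0, 0, 0, 0, 0, 0, 0, 0, 0, 0, 0, 0, 0, 0, 0, 0, 0, 0, 0, 0, 0, 0, 0, 0, 0, 0, 0, 0, 0, 0, 0, 0, 0, 0, 0, 0, 0, 0, 0, 0, 0, 0, 0, 0], jaw=0, force=25)

```text
time: 23.22
ee_pos: [0.5954, 0.2941, -0.0179]
ee_rot: [-3.141, 0.0, 1.662]
contact_force: [-1.6, -0.3, 2.1]
grip_width: 0.0274
```

Request:
drive_tool(rows=[0, 0, -0.02, 0, 0, 0, 0, 0, -0.05, 0, 0, 0, 0, 0, -0.085, 0, 0, 0, 0, 0, -0.12, 0, 0, -6, -0.01, -0.01, -0.15, 0, 0, -12, -0.02, -0.02, -0.18, 0, 0, -18, -0.03, -0.03, -0.2, 0, 0, -24, -0.05, -0.04, -0.21, 0, 0, -30])

```text
time: 23.88
ee_pos: [0.5617, 0.2422, 0.1957]
ee_rot: [3.136, 0.001, 2.192]
contact_force: [0.3, 0.4, -1.2]
grip_width: 0.0274
```

```bash
python3 - <<'E'
from h import *
rel([.52,.05,.19],YP-np.radians(8))
E
```

```text
shift [-0.132  -0.1458  0.005 ] turn [  0.29   0.18 -51.15] rows>= 8
```

Request:
drive_tool(rows=[-0.016, -0.018, 0, 0, 0, -6.4, -0.033, -0.036, 0, 0, 0, -12.8, -0.05, -0.055, 0, 0, 0, -19.2, -0.066, -0.073, 0, 0, 0, -25.6, -0.083, -0.091, 0, 0, 0, -32, -0.1, -0.11, 0, 0, 0, -38.4, -0.116, -0.128, 0, 0, 0, -44.8, -0.132, -0.146, 0, 0, 0, -51])

```text
time: 24.55
ee_pos: [0.5164, 0.0475, 0.1914]
ee_rot: [-3.141, -0.001, 3.081]
contact_force: [0.1, -0.1, -1.7]
grip_width: 0.0273
```

```bash
python3 - <<'E'
from h import *
p=cr(0,.108);rel([p[0],p[1],.13],YP)
E
```

```text
shift [-0.0468 -0.1252  0.0614] turn [-0.01 -0.05 -8.21] rows>= 4
```

Request:
drive_tool(rows=[-0.009, -0.025, 0, 0, 0, -2, -0.019, -0.05, 0.01, 0, 0, -4, -0.028, -0.075, 0.02, 0, 0, -6, -0.038, -0.1, 0.04, 0, 0, -8, -0.047, -0.125, 0.06, 0, 0, -8.2, -0.047, -0.125, 0.06, 0, 0, -8.2, -0.047, -0.125, 0.06, 0, 0, -8.2])

```text
time: 25.13
ee_pos: [0.5543, -0.0799, 0.1297]
ee_rot: [3.14, -0.005, -3.067]
contact_force: [-0.3, 0.9, -1.7]
grip_width: 0.0274
```

```bash
python3 - <<'E'
from h import *
shot('wrist','w11',False)
p=cr(0,.108);rel([p[0],p[1],.044],YP)
E
```

```text
shift [-0.0005 -0.0012  0.0871] turn [ 0.06 -0.13 -0.42] rows>= 3
```

View pics/w11.png

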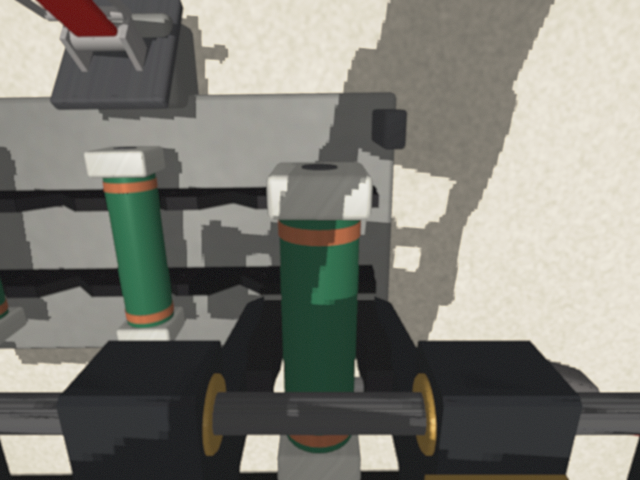

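Request:
drive_tool(rows=[0, -0.001, 0.02, 0, 0, -0.2, 0, -0.001, 0.045, 0, 0, -0.2, 0, -0.001, 0.066, 0, 0, -0.2, 0, -0.001, 0.08, 0, 0, -0.2, 0, -0.001, 0.086, 0, 0, -0.2, 0, -0.001, 0.086, 0, 0, -0.2, 0, -0.001, 0.086, 0, 0, -0.2])

```text
time: 25.77
ee_pos: [0.5568, -0.0795, 0.0471]
ee_rot: [-3.141, 0.001, -3.06]
contact_force: [0.5, -0.7, -1.9]
grip_width: 0.0277
```

```bash
python3 - <<'E'
from h import *
p=cr(0,.108);rel([p[0],p[1],.03],YP)
E
```

```text
shift [ 0.0013 -0.0007  0.0171] turn [-0.01  0.07 -0.07] rows>= 1
```

Request:
drive_tool(rows=[0.001, 0, 0.004, 0, 0, 0, 0.001, 0, 0.008, 0, 0, 0, 0.001, 0, 0.012, 0, 0, 0, 0.001, 0, 0.015, 0, 0, 0, 0.001, 0, 0.017, 0, 0, 0, 0.001, 0, 0.017, 0, 0, 0])

```text
time: 26.27
ee_pos: [0.5551, -0.0802, 0.03]
ee_rot: [3.141, -0.0, -3.061]
contact_force: [-3.0, 0.8, 5.2]
grip_width: 0.0273
```

Request:
drive_tool(rows=[0, 0, 0, 0, 0, 0, 0, 0, 0, 0, 0, 0, 0, 0, 0, 0, 0, 0, 0, 0, 0, 0, 0, 0], jaw=0.5)

```text
time: 26.6
ee_pos: [0.5553, -0.0803, 0.0291]
ee_rot: [-3.142, 0.0, -3.061]
contact_force: [-0.8, -0.0, -0.9]
grip_width: 0.0438
```

Request:
drive_tool(rows=[0, 0, -0.01, 0, 0, 0, 0, 0, -0.03, 0, 0, 0, 0, 0, -0.06, 0, 0, 0, 0, 0, -0.1, 0, 0, 0, 0, 0, -0.14, 0, 0, 0, 0.0, 0, -0.18, 0, 0, 0])

```text
time: 27.1
ee_pos: [0.5546, -0.0802, 0.2113]
ee_rot: [3.142, -0.0, -3.061]
contact_force: [1.1, 0.4, 0.2]
grip_width: 0.0441
```

```bash
python3 - <<'E'
from h import *
shot('scene','s12');shot('side','d12')
rel([.48,.2,.23],np.radians(132))
E
```

```text
scene [414. 192.] [403 186  22  14 180] rect 465.1 399.2 71.9 23.5 dir 87.4 ztop 0.0312
side [330. 451.] [313 427  34  52 845] rect 457.4 401.2 72.3 25.3 dir 86.6 ztop 0.0307
shift [ 0.0573  0.2868 -0.0132] turn [ 0.18  0.91 52.62] rows>= 8
```

A remains at about (0.461, 0.400), direction 87°.

Request:
drive_tool(rows=[0.057, 0.287, -0.01, 0, 0, 52.6, 0.057, 0.287, -0.01, 0, 0, 52.6, 0.057, 0.287, -0.01, 0, 0, 52.6, 0.057, 0.287, -0.01, 0, 0, 52.6, 0.057, 0.287, -0.01, 0, 0, 52.6, 0.057, 0.287, -0.01, 0, 0, 52.6, 0.057, 0.287, -0.01, 0, 0, 52.6, 0.057, 0.287, -0.01, 0, 0, 52.6], jaw=0.85)

```text
time: 27.87
ee_pos: [0.4739, 0.2036, 0.2192]
ee_rot: [3.141, -0.001, 2.3]
contact_force: [-0.7, 0.0, -0.1]
grip_width: 0.075
```

```bash
python3 - <<'E'
from h import *
rel([.461,.400,.1],np.radians(87))
E
```

```text
shift [0.155  0.1212 0.1193] turn [ 1.000e-02 -4.000e-02  4.476e+01] rows>= 7
```

Request:
drive_tool(rows=[0.155, 0.121, 0.119, 0, 0, 44.8, 0.155, 0.121, 0.119, 0, 0, 44.8, 0.155, 0.121, 0.119, 0, 0, 44.8, 0.155, 0.121, 0.119, 0, 0, 44.8, 0.155, 0.121, 0.119, 0, 0, 44.8, 0.155, 0.121, 0.119, 0, 0, 44.8, 0.155, 0.121, 0.119, 0, 0, 44.8, 0.155, 0.121, 0.119, 0, 0, 44.8])

```text
time: 28.53
ee_pos: [0.4597, 0.398, 0.098]
ee_rot: [-3.139, 0.002, 1.524]
contact_force: [-0.2, 0.1, -0.6]
grip_width: 0.0749
```

```bash
python3 - <<'E'
from h import *
shot('wrist','w13')
rel([.461,.400,-.018],np.radians(87))
E
```

```text
wrist [317. 165.] [296 164  42   4 135] rect 461.2 445.3 2.2 24.2 dir 176.9 ztop 0.0302
wrist [316. 234.] [ 296  177   43  117 4587] rect 459.1 401.0 73.9 25.6 dir 87.1 ztop 0.0301
wrist [315. 304.] [298 300  37   7  85] rect 456.6 356.6 2.8 23.7 dir 175.4 ztop 0.0302
shift [0.0027 0.0005 0.1171] turn [-0.08  0.08  0.36] rows>= 3
```

View pics/w13.png

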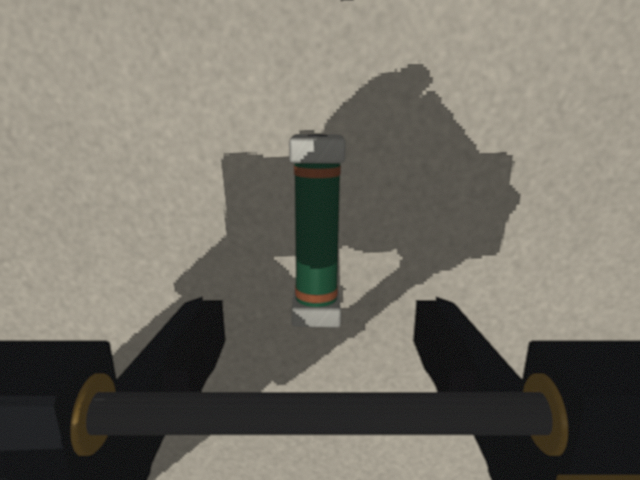

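Request:
drive_tool(rows=[0.003, 0, 0.03, 0, 0, 0.3, 0.003, 0, 0.06, 0, 0, 0.3, 0.003, 0, 0.085, 0, 0, 0.3, 0.003, 0, 0.102, 0, 0, 0.3, 0.003, 0, 0.112, 0, 0, 0.3, 0.003, 0, 0.117, 0, 0, 0.3, 0.003, 0, 0.117, 0, 0, 0.3])

```text
time: 29.17
ee_pos: [0.4615, 0.3997, -0.0172]
ee_rot: [-3.141, 0.001, 1.517]
contact_force: [-0.4, -0.0, -0.3]
grip_width: 0.075
```

Request:
drive_tool(rows=[0, 0, 0, 0, 0, 0, 0, 0, 0, 0, 0, 0, 0, 0, 0, 0, 0, 0, 0, 0, 0, 0, 0, 0, 0, 0, 0, 0, 0, 0, 0, 0, 0, 0, 0, 0, 0, 0, 0, 0, 0, 0, 0, 0, 0, 0, 0, 0], jaw=0, force=25)

```text
time: 29.83
ee_pos: [0.4611, 0.4004, -0.0168]
ee_rot: [-3.141, 0.0, 1.517]
contact_force: [-1.8, 0.3, 2.1]
grip_width: 0.0273
```

Request:
drive_tool(rows=[0, 0, -0.02, 0, 0, 0, 0, 0, -0.05, 0, 0, 0, 0, 0, -0.085, 0, 0, 0, 0, 0, -0.12, 0, 0, -6, -0.01, 0.0, -0.15, 0, 0, -12, -0.02, 0.01, -0.18, 0, 0, -18, -0.04, 0.01, -0.2, 0, 0, -24, -0.06, 0.02, -0.21, 0, 0, -30])

```text
time: 30.5
ee_pos: [0.4787, 0.3402, 0.1966]
ee_rot: [3.137, -0.001, 2.047]
contact_force: [0.6, -0.1, -1.8]
grip_width: 0.0273
```

```bash
python3 - <<'E'
from h import *
rel([.50,.08,.19],YP-np.radians(12))
E
```

```text
shift [-0.2409 -0.1005  0.006 ] turn [  0.25   0.08 -55.44] rows>= 8
```

Request:
drive_tool(rows=[-0.03, -0.0125, 0, 0, 0, -6.9, -0.06, -0.025, 0, 0, 0, -13.8, -0.09, -0.0375, 0, 0, 0, -20.8, -0.12, -0.05, 0, 0, 0, -27.7, -0.15, -0.0625, 0, 0, 0, -34.6, -0.18, -0.075, 0, 0, 0, -41.6, -0.21, -0.0875, 0, 0, 0, -48.5, -0.24, -0.1, 0, 0, 0, -55.4])

```text
time: 31.17
ee_pos: [0.4971, 0.0789, 0.1924]
ee_rot: [-3.141, -0.001, 3.012]
contact_force: [0.8, 0.7, -2.1]
grip_width: 0.0271
```

```bash
python3 - <<'E'
from h import *
p=cr(0,.054);rel([p[0],p[1],.14],YP)
p=cr(0,-.054);rel([p[0],p[1],.14],YP)
E
```

```text
shift [-0.0899 -0.203   0.0525] turn [ -0.02  -0.04 -12.16] rows>= 6
shift [-0.1127 -0.3086  0.0525] turn [ -0.02  -0.04 -12.16] rows>= 8
```

Request:
drive_tool(rows=[-0.015, -0.034, 0, 0, 0, -2, -0.03, -0.068, 0, 0, 0, -4, -0.045, -0.102, 0.0, 0, 0, -6, -0.06, -0.135, 0.01, 0, 0, -8, -0.075, -0.17, 0.02, 0, 0, -10, -0.09, -0.203, 0.05, 0, 0, -12.2, -0.09, -0.203, 0.052, 0, 0, -12.2, -0.09, -0.203, 0.052, 0, 0, -12.2])

```text
time: 31.83
ee_pos: [0.5571, -0.1342, 0.1374]
ee_rot: [3.14, -0.006, -3.068]
contact_force: [-0.6, 0.8, -3.0]
grip_width: 0.027
```

```bash
python3 - <<'E'
from h import *
shot('wrist','w14',False)
p=cr(0,.054);rel([p[0],p[1],.045],YP)
E
```

```text
shift [-0.0025 -0.0014  0.0939] turn [ 0.11 -0.23 -0.45] rows>= 3
```

View pics/w14.png

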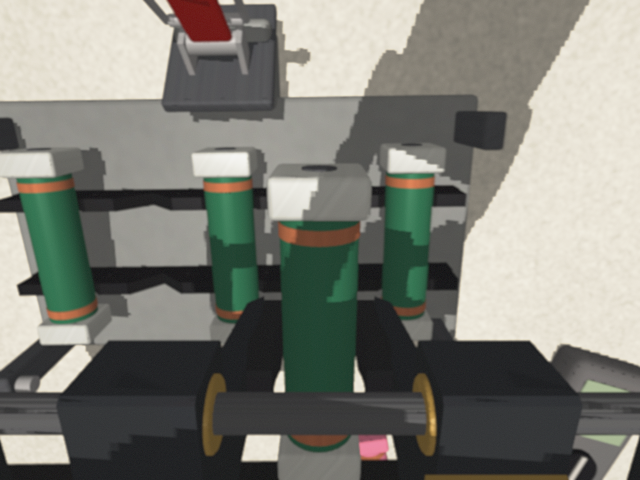

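Request:
drive_tool(rows=[0, -0.001, 0.02, 0, 0, -0.2, 0, -0.001, 0.04, 0, 0, -0.2, 0, -0.001, 0.055, 0, 0, -0.2, 0, -0.001, 0.06, 0, 0, -0.2, 0, -0.001, 0.06, 0, 0, -0.2, 0, -0.001, 0.06, 0, 0, -0.2])

```text
time: 32.38
ee_pos: [0.5601, -0.1329, 0.0821]
ee_rot: [-3.141, 0.001, -3.06]
contact_force: [0.8, 0.1, -1.4]
grip_width: 0.0273
```

```bash
python3 - <<'E'
from h import *
p=cr(0,.054);rel([p[0],p[1],.031],YP)
E
```

```text
shift [ 0.0002 -0.0011  0.0511] turn [-0.01  0.06 -0.05] rows>= 2
```

Request:
drive_tool(rows=[0, -0.001, 0.012, 0, 0, 0, 0, -0.001, 0.024, 0, 0, 0, 0, -0.001, 0.034, 0, 0, 0, 0, -0.001, 0.042, 0, 0, 0, 0, -0.001, 0.047, 0, 0, 0, 0, -0.001, 0.05, 0, 0, 0, 0, -0.001, 0.052, 0, 0, 0, 0, -0.001, 0.052, 0, 0, 0])

```text
time: 33.05
ee_pos: [0.5585, -0.1341, 0.0309]
ee_rot: [3.14, -0.003, -3.061]
contact_force: [-8.9, 4.1, 14.7]
grip_width: 0.0273
```

Request:
drive_tool(rows=[0, 0, 0, 0, 0, 0, 0, 0, 0, 0, 0, 0, 0, 0, 0, 0, 0, 0], jaw=0.41)

```text
time: 33.3
ee_pos: [0.5602, -0.135, 0.0293]
ee_rot: [-3.141, 0.001, -3.061]
contact_force: [0.4, -0.1, -0.0]
grip_width: 0.0362
```

Request:
drive_tool(rows=[0, 0, -0.01, 0, 0, 0, 0, 0, -0.03, 0, 0, 0, 0, 0, -0.06, 0, 0, 0, 0, 0, -0.1, 0, 0, 0, 0, 0, -0.14, 0, 0, 0, 0.0, 0, -0.18, 0, 0, 0, 0, 0, -0.2, 0, 0, 0, 0, 0, -0.2, 0, 0, 0])

```text
time: 33.97
ee_pos: [0.5636, -0.136, 0.2372]
ee_rot: [-3.137, 0.012, -3.061]
contact_force: [0.3, -0.5, 1.3]
grip_width: 0.0357
```

```bash
python3 - <<'E'
from h import *
i,d,T=shot('wrist','w15',False);greens('wrist',i,d,T,zmax=.1);shot('scene','s15');shot('side','d15')
E
```

```text
wrist [123. 144.] [107 143  34   3  64] rect 528.3 -295.5 1.4 21.0 dir 93.5 ztop 0.0783
wrist [323. 196.] [ 305  153   36   88 2728] rect 558.2 -133.6 72.4 30.4 dir 4.9 ztop 0.0782
wrist [386. 196.] [ 369  153   38   89 2777] rect 554.1 -76.8 72.5 35.3 dir 5.1 ztop 0.0782
wrist [132. 197.] [ 106  154   49   89 2985] rect 572.7 -293.9 72.9 26.2 dir 5.1 ztop 0.0780
wrist [259. 198.] [ 239  155   39   88 2744] rect 564.6 -187.6 72.5 27.7 dir 5.3 ztop 0.0780
```

View pics/w15.png

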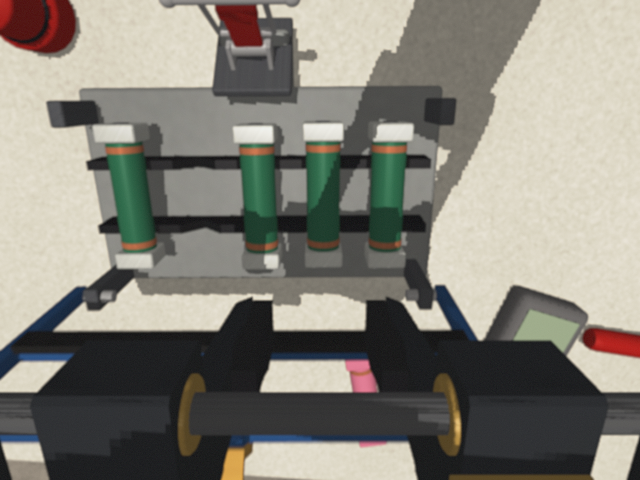

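View pics/d15.png

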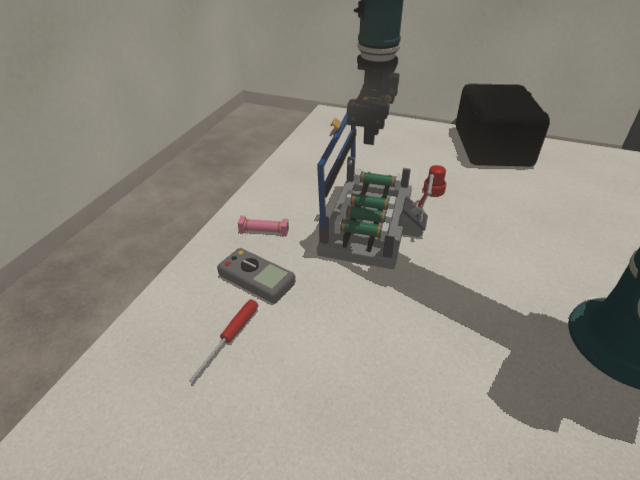

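```bash
python3 - <<'E'
from h import *
np.set_printoptions(precision=4,suppress=True)
def tocr(P):
    dx=P[...,0]-.5645;dy=P[...,1]+.1879
    return np.stack([dx*np.cos(A)+dy*np.sin(A),-dx*np.sin(A)+dy*np.cos(A),P[...,2]],-1)
for nm,n in (('wrist1','wrist'),('w15','wrist'),('s15','scene'),('d15','side'),('side0','side'),('scene0','scene')):
    z=np.load('/tmp/%s.npz'%nm);i,d,T=z['i'],z['d'],z['T'];P=tocr(cloud(n,d,T))
    hsv=cv2.cvtColor(i,cv2.COLOR_RGB2HSV)
    m=(hsv[...,0]>100)&(hsv[...,0]<125)&(hsv[...,1]>120)&(d>0)&(abs(P[...,1])<.2)&(P[...,2]>.03)&(abs(P[...,0])<.25)
    Q=P[m];print(nm,m.sum())
    for zl in np.arange(.06,.27,.02):
        q=Q[(Q[:,2]>zl)&(Q[:,2]<zl+.02)]
        if len(q)>15: print('  z%.2f n%d x %.3f..%.3f y %.3f..%.3f'%(zl,len(q),*np.percentile(q[:,0],[5,95]),*np.percentile(q[:,1],[2,98])))
    # brass & red & steel near latch
    m=(hsv[...,0]>12)&(hsv[...,0]<28)&(hsv[...,1]>120)&(d>0)&(abs(P[...,1])<.1)&(P[...,2]>.12)&(abs(P[...,0])<.25);Q=P[m]
    if len(Q)>10: print(' brass',len(Q),np.percentile(Q,[5,50,95],axis=0))
    m=((hsv[...,0]<8)|(hsv[...,0]>172))&(hsv[...,1]>140)&(d>0)&(abs(P[...,1])<.06)&(P[...,2]>.03)&(P[...,0]<-.05)&(P[...,0]>-.25);Q=P[m]
    if len(Q)>10: print(' red',len(Q),np.percentile(Q,[5,50,95],axis=0))
E
```

```text
wrist1 2308
  z0.10 n46 x 0.072..0.080 y -0.153..-0.147
  z0.12 n21 x 0.076..0.081 y -0.148..-0.147
  z0.16 n803 x 0.076..0.083 y -0.145..0.112
  z0.18 n64 x 0.076..0.083 y -0.151..-0.147
  z0.20 n80 x 0.076..0.082 y -0.153..-0.147
  z0.22 n497 x 0.076..0.078 y -0.024..0.117
  z0.24 n742 x 0.077..0.084 y 0.006..0.119
 brass 4035 [[-0.1457 -0.0329  0.5114]
 [-0.1333  0.0675  0.5205]
 [-0.1212  0.0701  0.5264]]
 red 67 [[-0.1264 -0.0081  0.0885]
 [-0.1223 -0.0002  0.0984]
 [-0.1187  0.0083  0.1133]]
w15 3798
  z0.08 n138 x 0.071..0.079 y -0.154..0.155
  z0.10 n429 x 0.071..0.081 y -0.153..0.155
  z0.12 n504 x 0.072..0.082 y -0.153..0.156
  z0.14 n373 x 0.073..0.079 y -0.154..0.156
  z0.16 n1039 x 0.075..0.083 y -0.153..0.153
  z0.18 n192 x 0.076..0.084 y -0.152..-0.147
  z0.24 n1103 x 0.081..0.086 y -0.109..0.093
 brass 3607 [[-0.0267  0.0094  0.2539]
 [-0.0177  0.0754  0.3454]
 [ 0.0878  0.0936  0.3522]]
 red 1290 [[-0.132  -0.0087  0.0828]
 [-0.1253  0.0009  0.1071]
 [-0.1167  0.0104  0.1211]]
s15 2244
  z0.08 n23 x 0.076..0.084 y -0.158..0.153
  z0.10 n56 x 0.076..0.086 y -0.158..0.
[... 930 characters left out ...]
.0934  0.0157  0.2631]]
 red 17 [[-0.1256 -0.0012  0.0813]
 [-0.1211  0.0066  0.0923]
 [-0.1172  0.0092  0.1041]]
scene0 2263
  z0.08 n21 x 0.074..0.087 y -0.158..0.152
  z0.10 n61 x 0.075..0.086 y -0.158..0.153
  z0.12 n57 x 0.075..0.087 y -0.157..0.153
  z0.14 n57 x 0.077..0.087 y -0.158..0.152
  z0.16 n1010 x 0.076..0.087 y -0.154..0.147
  z0.18 n65 x 0.078..0.089 y -0.158..0.154
  z0.20 n67 x 0.078..0.090 y -0.158..0.155
  z0.22 n409 x 0.080..0.090 y -0.157..0.151
  z0.24 n318 x 0.081..0.090 y -0.153..0.148
 brass 186 [[ 0.0877 -0.0145  0.234 ]
 [ 0.095  -0.0019  0.2447]
 [ 0.0996  0.0118  0.2627]]
 red 145 [[-0.1304 -0.0113  0.077 ]
 [-0.1232 -0.0018  0.0988]
 [-0.1155  0.0073  0.1171]]
```

```bash
python3 - <<'E'
from h import *
np.set_printoptions(precision=4,suppress=True)
def tocr(P):
    dx=P[...,0]-.5645;dy=P[...,1]+.1879
    return np.stack([dx*np.cos(A)+dy*np.sin(A),-dx*np.sin(A)+dy*np.cos(A),P[...,2]],-1)
for nm,n in (('w15','wrist'),('s15','scene'),('scene0','scene'),('side0','side')):
    z=np.load('/tmp/%s.npz'%nm);i,d,T=z['i'],z['d'],z['T'];P=tocr(cloud(n,d,T))
    hsv=cv2.cvtColor(i,cv2.COLOR_RGB2HSV)
    m=(hsv[...,0]>100)&(hsv[...,0]<125)&(hsv[...,1]>120)&(d>0)&(abs(P[...,1])<.2)&(P[...,2]>.03)&(abs(P[...,0])<.25)
    Q=P[m];q=Q[Q[:,2]>.22];print(nm,'z',np.percentile(q[:,2],[2,10,50,90,98]),'x',np.percentile(q[:,0],[2,10,50,90,98]))
    q=Q[abs(Q[:,1])>.14]; print('  arm zmin',np.percentile(q[:,2],[1,5]), 'x at low', np.percentile(q[q[:,2]<.11][:,0],[5,50,95]) if (q[:,2]<.11).sum()>3 else None)
# finder rays: intersect with plane y'=0
n_=np.array([-np.sin(A),np.cos(A),0])
for n,uv in (('scene',{'hinge':(255.7,294.3),'bar':(251.6,243.3),'keeper':(259.2,238.6),'pivot':(211,249.3),'tip':(206.8,229.8),'bail':(207.1,228)}),('side',{'hinge':(339.6,188.7),'bar':(336.9,130.4),'keeper':(329.6,125.1),'tip':(424.2,192.7),'bail':(431.5,184.4)})):
    T=T_wc(n);o=T[:3,3]
    for k,(u,v) in uv.items():
        p=pt(n,u,v,1.,T)-o;t=((np.array([.5645,-.1879,0])-o)@n_)/(p@n_);print(n,k,tocr((o+t*p)[None])[0])
for nm in ('w15','s15'):
    pass
i=cv2.imread('pics/w15.png');cv2.imwrite('pics/w15c.png',cv2.resize(i[0:110,190:330],None,fx=5,fy=5,interpolation=cv2.INTER_CUBIC))
i=cv2.imread('pics/d15.png');cv2.imwrite('pics/d15c.png',cv2.resize(i[90:270,300:450],None,fx=4,fy=3.3,interpolation=cv2.INTER_CUBIC))
E
```

```text
w15 z [0.2405 0.2409 0.2417 0.2436 0.2474] x [0.0805 0.0817 0.0833 0.085  0.0859]
  arm zmin [0.0911 0.0974] x at low [0.0711 0.0729 0.08  ]
s15 z [0.2264 0.2346 0.2401 0.3405 0.4201] x [0.0029 0.0343 0.0857 0.0892 0.0909]
  arm zmin [0.0428 0.0982] x at low [-0.0154  0.0805  0.0854]
scene0 z [0.2263 0.234  0.2396 0.2424 0.244 ] x [0.0785 0.0812 0.0863 0.0894 0.091 ]
  arm zmin [0.051  0.0983] x at low [0.0319 0.08   0.0857]
side0 z [0.2402 0.2411 0.2421 0.2433 0.2439] x [0.0773 0.078  0.0811 0.0844 0.0852]
  arm zmin [0.2412 0.2412] x at low None
scene hinge [ 0.071  -0.      0.0794]
scene bar [ 0.0706 -0.      0.231 ]
scene keeper [0.1029 0.     0.2675]
scene pivot [-0.1335  0.      0.06  ]
scene tip [-0.142  -0.      0.1165]
scene bail [-0.1388 -0.      0.1243]
side hinge [ 0.0761 -0.      0.0875]
side bar [ 0.0861 -0.      0.2398]
side keeper [0.1031 0.     0.2504]
side tip [-0.1251 -0.      0.1112]
side bail [-0.1379  0.      0.136 ]
```

View pics/w15c.png

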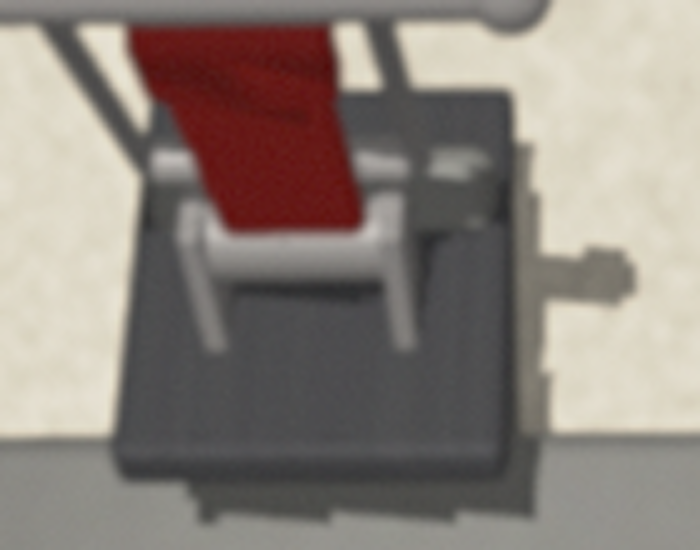

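View pics/d15c.png

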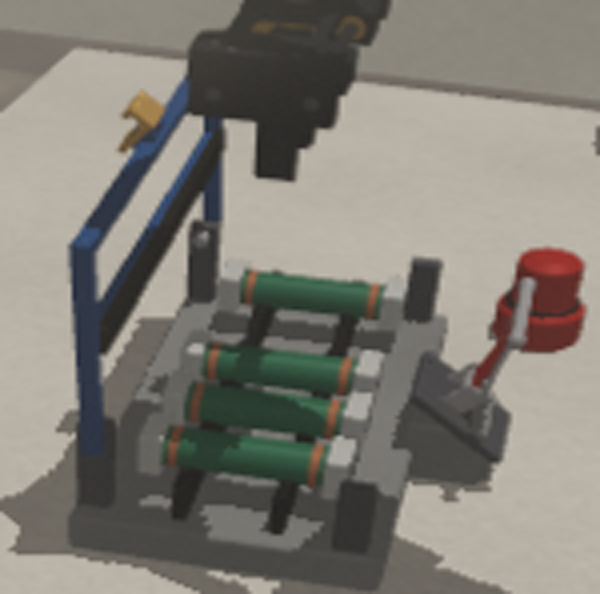

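```bash
cat >> h.py <<'E'
def tocr(P):
    P=np.asarray(P,float);dx=P[...,0]-.5645;dy=P[...,1]+.1879
    return np.stack([dx*np.cos(A)+dy*np.sin(A),-dx*np.sin(A)+dy*np.cos(A),P[...,2]],-1)
H=np.array([.079,.091])
def fr(th,off=.004,r=.148,dz=0):
    C=H+r*np.array([-np.cos(th),np.sin(th)])+off*np.array([np.sin(th),np.cos(th)])
    return np.array([C[0]+.009,C[1]-.0255-dz])
E
python3 - <<'E'
from h import *
np.set_printoptions(precision=4,suppress=True)
s=readout.observe();print(tocr(s['ee_pos']),s['ee_rot'])
p=cr(.125,-.06);rel([*p,.28],YP)
for th in (1.57,1.4,1.2,1.0,.8,.6,.4,.3,.2,.1,0): print(th,fr(th,dz=max(0,min(.01,(th-.9)*.02))))
E
```

```text
[-0.0009  0.0534  0.2286] [ 3.1414 -0.0005 -3.0608]
shift [-0.1261 -0.1132 -0.0515] turn [ 0.01 -0.03 -0.12] rows>= 5
1.57 [0.0919 0.2035]
1.4 [0.0668 0.202 ]
1.2 [0.0381 0.1989]
1.0 [0.0114 0.1902]
0.8 [-0.0122  0.1745]
0.6 [-0.0319  0.1524]
0.4 [-0.0468  0.1268]
0.3 [-0.0522  0.1131]
0.2 [-0.0563  0.0988]
0.1 [-0.0589  0.0843]
0 [-0.06    0.0695]
```

Request:
drive_tool(rows=[0, 0, -0.04, 0, 0, 0, -0.01, -0.02, -0.07, 0, 0, 0, -0.05, -0.06, -0.07, 0, 0, 0, -0.09, -0.1, -0.07, 0, 0, 0, -0.126, -0.113, -0.065, 0, 0, 0, -0.126, -0.113, -0.055, 0, 0, 0, -0.126, -0.113, -0.05, 0, 0, 0, -0.126, -0.113, -0.05, 0, 0, 0], jaw=0)

```text
time: 34.78
ee_pos: [0.6927, -0.237, 0.272]
ee_rot: [3.137, -0.009, -3.061]
contact_force: [-0.9, -0.4, 0.4]
grip_width: 0.0007
```

```bash
python3 - <<'E'
from h import *
s=readout.observe();print(tocr(s['ee_pos']),s['grip_width']);shot('side','d16',False)
p=cr(.125,-.06);rel([*p,.2],YP)
i=cv2.imread('pics/d16.png');cv2.imwrite('pics/d16c.png',cv2.resize(i[30:270,280:480],None,fx=3,fy=2.5,interpolation=cv2.INTER_CUBIC))
E
```

```text
[ 0.12367549 -0.05953926  0.27197698] 0.0006846143208901069
shift [-0.002  -0.0011  0.0741] turn [ 0.21 -0.42 -0.13] rows>= 2
```

View pics/d16c.png

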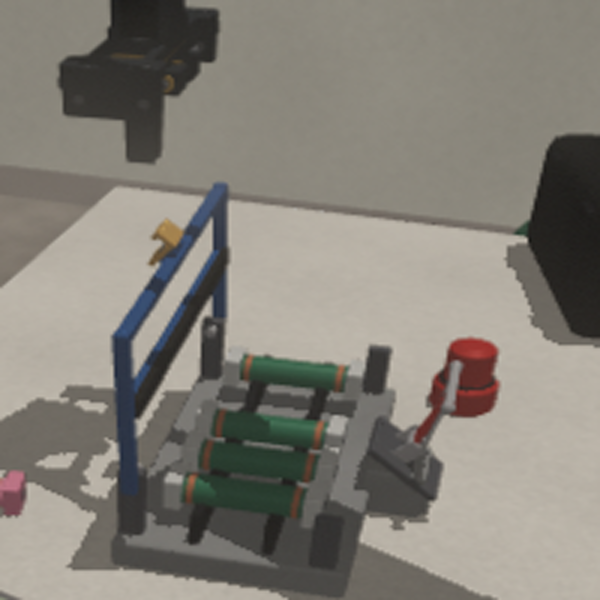

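Request:
drive_tool(rows=[-0.002, -0.001, 0.03, 0, 0, 0, -0.002, -0.001, 0.055, 0, 0, 0, -0.002, -0.001, 0.068, 0, 0, 0, -0.002, -0.001, 0.072, 0, 0, 0, -0.002, -0.001, 0.072, 0, 0, 0])

```text
time: 35.25
ee_pos: [0.6949, -0.2372, 0.2058]
ee_rot: [3.14, -0.003, -3.06]
contact_force: [0.6, -0.1, -0.0]
grip_width: 0.0004
```

```bash
python3 - <<'E'
from h import *
s=readout.observe();print(tocr(s['ee_pos']),s['contact_force'])
E
```

```text
[ 0.12582308 -0.05994618  0.2057836 ] [ 0.60967707 -0.06686469 -0.02170417]
```

Request:
drive_tool(rows=[0.012, 0, 0, 0, 0, 0, 0.022, 0, 0, 0, 0, 0, 0.03, 0, 0, 0, 0, 0, 0.036, 0, 0, 0, 0, 0, 0.042, 0, 0.001, 0, 0, 0, 0.048, 0, 0.002, 0, 0, 0, 0.054, 0, 0.003, 0, 0, 0, 0.06, 0, 0.003, 0, 0, 0])

```text
time: 35.92
ee_pos: [0.6362, -0.2432, 0.2042]
ee_rot: [-3.141, 0.001, -3.061]
contact_force: [3.0, -1.0, -0.1]
grip_width: 0.0003
```

```bash
python3 - <<'E'
from h import *
s=readout.observe();print(tocr(s['ee_pos']),s['contact_force'])
shot('side','d17',False)
i=cv2.imread('pics/d17.png');cv2.imwrite('pics/d17c.png',cv2.resize(i[30:270,280:480],None,fx=3,fy=2.5,interpolation=cv2.INTER_CUBIC))
E
```

```text
[ 0.06691593 -0.06106956  0.20421228] [ 2.97025951 -1.04173594 -0.07456968]
```

View pics/d17c.png

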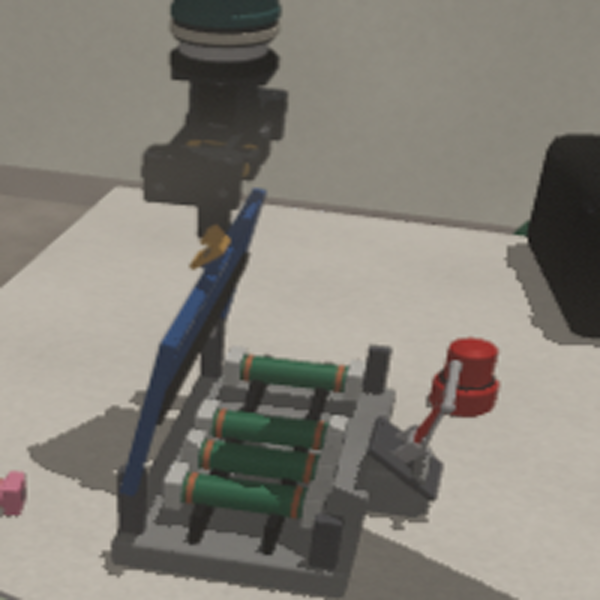

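Request:
drive_tool(rows=[0.014, 0, 0.002, 0, 0, 0, 0.029, 0, 0.005, 0, 0, 0, 0.042, 0, 0.009, 0, 0, 0, 0.055, 0, 0.014, 0, 0, 0, 0.068, 0, 0.021, 0, 0, 0, 0.079, 0, 0.03, 0, 0, 0, 0.089, 0, 0.04, 0, 0, 0, 0.099, 0, 0.052, 0, 0, 0])

```text
time: 36.63
ee_pos: [0.5371, -0.2509, 0.1516]
ee_rot: [3.141, -0.0, -3.061]
contact_force: [1.5, -0.2, 0.4]
grip_width: 0.0
```

```bash
python3 - <<'E'
from h import *
s=readout.observe();print(tocr(s['ee_pos']),s['contact_force'])
shot('side','d18',False)
i=cv2.imread('pics/d18.png');cv2.imwrite('pics/d18c.png',cv2.resize(i[30:270,280:480],None,fx=3,fy=2.5,interpolation=cv2.INTER_CUBIC))
E
```

```text
[-0.03249397 -0.06049924  0.15158203] [ 1.47128815 -0.24577707  0.35291883]
```

View pics/d18c.png

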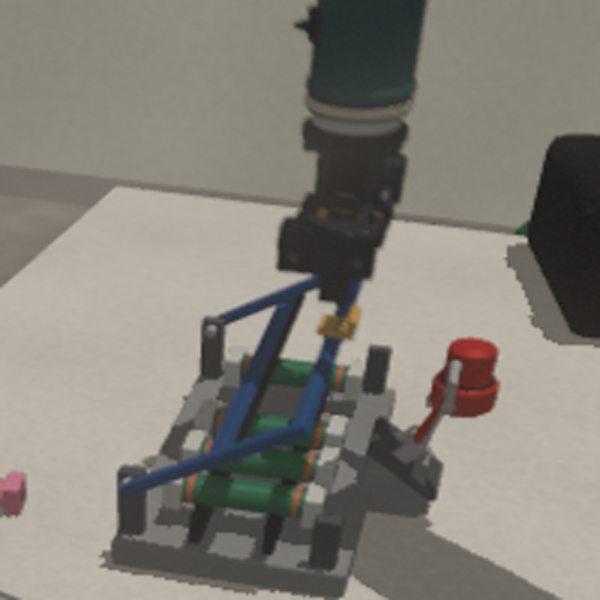

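Request:
drive_tool(rows=[0.009, 0, 0.011, 0, 0, 0, 0.017, 0, 0.023, 0, 0, 0, 0.022, 0, 0.035, 0, 0, 0, 0.026, 0, 0.047, 0, 0, 0, 0.028, 0, 0.057, 0, 0, 0, 0.029, 0, 0.065, 0, 0, 0, 0.03, 0, 0.07, 0, 0, 0, 0.03, 0, 0.072, 0, 0, 0])

```text
time: 37.35
ee_pos: [0.5073, -0.2529, 0.0786]
ee_rot: [3.14, -0.002, -3.061]
contact_force: [-0.3, -0.7, -0.2]
grip_width: 0.0004
```

```bash
python3 - <<'E'
from h import *
s=readout.observe();print(tocr(s['ee_pos']),s['contact_force'])
shot('side','d19',False)
i=cv2.imread('pics/d19.png');cv2.imwrite('pics/d19c.png',cv2.resize(i[30:270,280:480],None,fx=3,fy=2.5,interpolation=cv2.INTER_CUBIC))
E
```

```text
[-0.06240814 -0.06000597  0.07863255] [-0.31283903 -0.66742858 -0.18703234]
```

View pics/d19c.png

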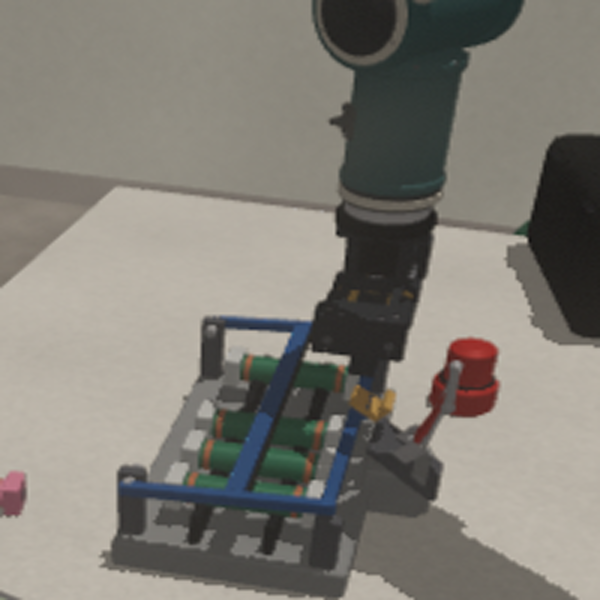

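Request:
drive_tool(rows=[0, 0, 0.003, 0, 0, 0, 0, 0, 0.006, 0, 0, 0, 0, 0, 0.008, 0, 0, 0, 0, 0, 0.01, 0, 0, 0, 0, 0, 0.01, 0, 0, 0])

```text
time: 37.82
ee_pos: [0.508, -0.2532, 0.0698]
ee_rot: [3.141, -0.0, -3.061]
contact_force: [0.6, 1.3, -0.6]
grip_width: 0.0005
```

```bash
python3 - <<'E'
from h import *
np.set_printoptions(precision=4,suppress=True)
for n,nm in (('wrist','w20'),('scene','s20'),('side','d20')):
    i,d,T=shot(n,nm,False);P=tocr(cloud(n,d,T));hsv=cv2.cvtColor(i,cv2.COLOR_RGB2HSV)
    m=(hsv[...,0]>100)&(hsv[...,0]<125)&(hsv[...,1]>120)&(d>0)&(abs(P[...,1])<.17)&(P[...,2]>.06)&(abs(P[...,0])<.12)&(P[...,2]<.15)
    Q=P[m];q=Q[Q[:,0]<-.04];print(n,m.sum(),'bar',len(q),np.percentile(q,[5,50,95],axis=0) if len(q) else '')
    for xl in np.arange(-.08,.1,.02):
        q=Q[(Q[:,0]>xl)&(Q[:,0]<xl+.02)]
        if len(q)>8: print('   x%.2f z %s'%(xl,np.percentile(q[:,2],[10,50,90])))
E
```

```text
wrist 20195 bar 14457 [[-0.0715 -0.1526  0.0879]
 [-0.0687 -0.0802  0.0952]
 [-0.0506  0.0562  0.0966]]
   x-0.08 z [0.0892 0.0952 0.0963]
   x-0.06 z [0.0893 0.095  0.0961]
   x-0.04 z [0.0885 0.0948 0.0959]
   x-0.02 z [0.0936 0.0943 0.0951]
   x0.00 z [0.0934 0.0941 0.0951]
   x0.02 z [0.0869 0.0909 0.095 ]
scene 1826 bar 557 [[-0.0675 -0.1542  0.0846]
 [-0.0629  0.0046  0.0927]
 [-0.0495  0.148   0.0978]]
   x-0.08 z [0.0861 0.0923 0.0964]
   x-0.06 z [0.0884 0.094  0.0977]
   x-0.04 z [0.0888 0.093  0.0965]
   x-0.02 z [0.0896 0.0926 0.095 ]
   x0.00 z [0.0851 0.0916 0.0954]
   x0.02 z [0.0874 0.0927 0.0962]
   x0.04 z [0.0874 0.0932 0.0967]
   x0.06 z [0.0883 0.0932 0.096 ]
   x0.08 z [0.0851 0.0902 0.0943]
side 473 bar 122 [[-0.0714  0.0504  0.0946]
 [-0.0666  0.1309  0.096 ]
 [-0.046   0.1573  0.0978]]
   x-0.08 z [0.0948 0.096  0.0976]
   x-0.06 z [0.0946 0.0957 0.0973]
   x-0.04 z [0.0934 0.0955 0.0969]
   x-0.02 z [0.0934 0.0948 0.0962]
   x0.00 z [0.0932 0.0946 0.096 ]
   x0.02 z [0.0941 0.0949 0.0963]
   x0.04 z [0.0939 0.0954 0.0965]
```

View pics/w20.png

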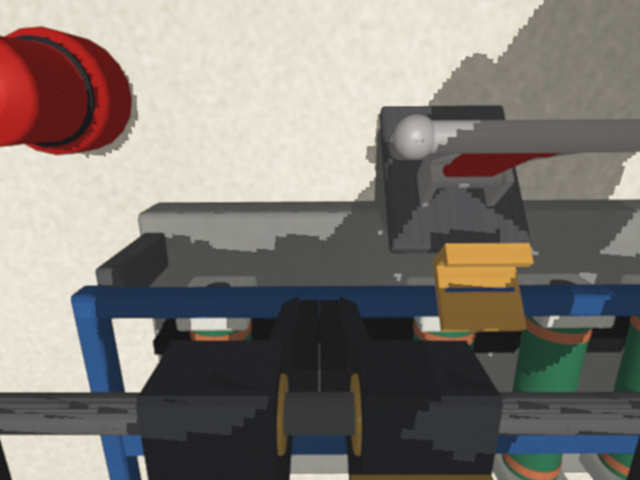

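Request:
drive_tool(rows=[0, 0, 0.002, 0, 0, 0, 0, 0, 0.004, 0, 0, 0, 0, 0, 0.005, 0, 0, 0, 0, 0, 0.005, 0, 0, 0])

```text
time: 38.3
ee_pos: [0.5085, -0.2536, 0.0684]
ee_rot: [-3.141, 0.001, -3.061]
contact_force: [-7.9, 2.8, 18.3]
grip_width: 0.0002
```

Request:
drive_tool(rows=[0, 0, 0, 0, 0, 0, 0, 0, 0, 0, 0, 0, 0, 0, -0.01, 0, 0, 0, 0, 0, -0.04, 0, 0, 0, 0, 0, -0.08, 0, 0, 0, 0, 0, -0.12, 0, 0, 0, 0, 0, -0.15, 0, 0, 0, 0, 0, -0.15, 0, 0, 0])

```text
time: 38.97
ee_pos: [0.5123, -0.2557, 0.2239]
ee_rot: [-3.134, 0.012, -3.061]
contact_force: [0.9, 0.3, 1.1]
grip_width: 0.0003
```

```bash
python3 - <<'E'
from h import *
np.set_printoptions(precision=4,suppress=True)
for n,nm in (('wrist','w21'),('scene','s21'),('side','d21')):
    i,d,T=shot(n,nm,False);P=tocr(cloud(n,d,T));hsv=cv2.cvtColor(i,cv2.COLOR_RGB2HSV)
    m=(hsv[...,0]>100)&(hsv[...,0]<125)&(hsv[...,1]>120)&(d>0)&(abs(P[...,1])<.17)&(P[...,2]>.06)&(abs(P[...,0])<.12)&(P[...,2]<.15)
    Q=P[m]
    for xl in np.arange(-.08,.1,.02):
        q=Q[(Q[:,0]>xl)&(Q[:,0]<xl+.02)]
        if len(q)>8: print('   x%.2f z %s'%(xl,np.percentile(q[:,2],[10,50,90])))
    for t in ('bail_bar','keeper','lever_tip','lever_pivot'):
        for q in finder.place_of(t,n)[:1]:
            u,v=q['point'];dd=d[int(v),int(u)];o=T[:3,3];n_=np.array([-np.sin(A),np.cos(A),0])
            p=pt(n,u,v,1.,T)-o;k=((np.array([.5645,-.1879,0])-o)@n_)/(p@n_)
            print(n,t,np.round([u,v]),round(q['conf'],2),'depthpt',tocr(pt(n,u,v,dd,T)),'y0pt',tocr(o+k*p))
i=cv2.imread('pics/d21.png');cv2.imwrite('pics/d21c.png',cv2.resize(i[150:270,340:460],None,fx=5,fy=5,interpolation=cv2.INTER_CUBIC))
E
```

```text
x-0.08 z [0.0905 0.0944 0.0955]
   x-0.06 z [0.0898 0.0942 0.0954]
   x-0.04 z [0.0899 0.0942 0.0954]
   x-0.02 z [0.0877 0.0931 0.0945]
   x0.00 z [0.0926 0.0936 0.0946]
   x0.02 z [0.0901 0.0942 0.0954]
   x0.04 z [0.0896 0.0942 0.0953]
   x0.06 z [0.0894 0.0942 0.0953]
wrist bail_bar [428. 106.] 0.75 depthpt [-0.1353 -0.      0.1405] y0pt [-0.1353  0.      0.1403]
wrist keeper [456. 267.] 0.69 depthpt [-0.0081  0.049   0.0771] y0pt [-0.0664 -0.      0.2179]
wrist lever_tip [421. 111.] 0.91 depthpt [-0.1326 -0.004   0.1407] y0pt [-0.1321  0.      0.1231]
wrist lever_pivot [403. 132.] 0.91 depthpt [-0.1169 -0.0032  0.0857] y0pt [-0.1157  0.      0.0686]
   x-0.08 z [0.0854 0.0913 0.0957]
   x-0.06 z [0.0872 0.0928 0.096 ]
   x-0.04 z [0.0852 0.0916 0.0963]
   x-0.02 z [0.0892 0.0918 0.0944]
   x0.00 z [0.0842 0.0912 0.0951]
   x0.02 z [0.0863 0.0923 0.0953]
   x0.04 z [0.0882 0.0928 0.0957]
   x0.06 z [0.0866 0.0934 0.0964]
   x0.08 z [0.0872 0.0912 0.0947]
scene bail_bar [206. 225.] 0.73 depthpt [-0.1307 -0.0046  0.1406] y0pt [-0.1412 -0.      0.131 ]
scene keeper [225. 248.] 0.85 
[... 190 characters left out ...]
.] 0.76 depthpt [-0.0876 -0.0132  0.0932] y0pt [-0.1172 -0.      0.0635]
   x-0.08 z [0.0936 0.0951 0.0965]
   x-0.06 z [0.0937 0.0947 0.096 ]
   x-0.04 z [0.0932 0.0949 0.096 ]
   x-0.02 z [0.0927 0.0941 0.0957]
   x0.00 z [0.0928 0.094  0.0954]
   x0.02 z [0.0937 0.0947 0.0963]
   x0.04 z [0.0935 0.0951 0.0963]
side bail_bar [366. 214.] 0.71 depthpt [-0.0076  0.0862  0.089 ] y0pt [ 0.0053 -0.      0.0261]
side keeper [404. 196.] 0.92 depthpt [-0.0816  0.0016  0.0953] y0pt [-0.0815 -0.      0.0943]
side lever_tip [426. 194.] 0.67 depthpt [-0.1285  0.0026  0.1113] y0pt [-0.1285 -0.      0.1096]
side lever_pivot [416. 205.] 0.81 depthpt [-0.1097 -0.0144  0.0634] y0pt [-0.11    0.      0.0732]
```

View pics/w21.png

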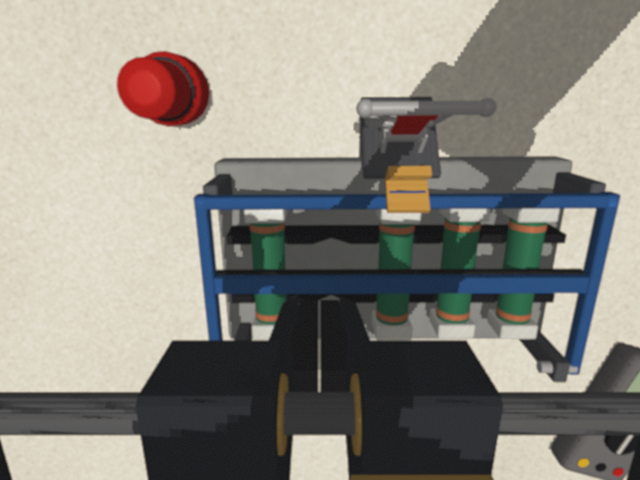

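View pics/d21c.png

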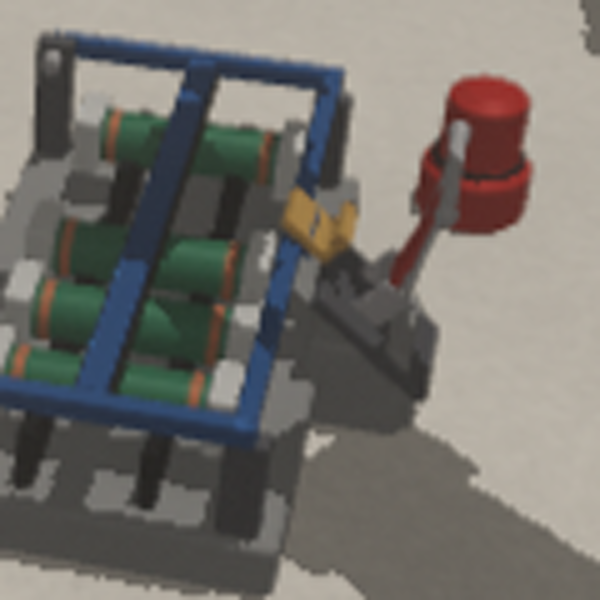

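```bash
python3 - <<'E'
from h import *
rel([*cr(-.17,0),.22],YP);rel([*cr(-.17,0),.1035],YP)
z=np.load('/tmp/w21.npz');i,d,T=z['i'],z['d'],z['T'];P=tocr(cloud('wrist',d,T));hsv=cv2.cvtColor(i,cv2.COLOR_RGB2HSV)
m=((hsv[...,0]<8)|(hsv[...,0]>172))&(hsv[...,1]>140)&(d>0)&(abs(P[...,1])<.04)&(P[...,0]<-.09)&(P[...,0]>-.16);Q=P[m];print('red',np.percentile(Q,[1,50,99],axis=0).round(4))
for u in range(364,494,16): print(u,P[104,u].round(4),P[107,u].round(4),P[110,u].round(4))
m=(hsv[...,0]>12)&(hsv[...,0]<28)&(hsv[...,1]>120)&(d>0)&(abs(P[...,1])<.03)&(P[...,0]<-.03)&(P[...,2]<.15);Q=P[m]
for xl in np.arange(-.1,-.05,.003):
    q=Q[(Q[:,0]>xl)&(Q[:,0]<xl+.003)]
    if len(q)>3: print('brass x%.3f z %s'%(xl,np.percentile(q[:,2],[10,50,90]).round(4)))
E
```

```text
shift [ 0.1084  0.0603 -0.0051] turn [ 0.01 -0.01 -0.11] rows>= 3
shift [0.1084 0.0603 0.1114] turn [ 0.01 -0.01 -0.11] rows>= 4
red [[-0.1292 -0.0124  0.0804]
 [-0.1233 -0.0019  0.1021]
 [-0.1157  0.0093  0.1209]]
364 [-0.1367 -0.0373  0.1396] [-0.1351 -0.0374  0.1418] [-0.1334 -0.0373  0.1411]
380 [-0.1367 -0.0279  0.1393] [-0.135  -0.028   0.1402] [-0.1334 -0.0279  0.1407]
396 [-0.1366 -0.0183  0.1377] [-0.135  -0.0185  0.1393] [-0.1333 -0.0183  0.1391]
412 [-0.1366 -0.009   0.1383] [-0.135  -0.0093  0.1402] [-0.1333 -0.0093  0.1407]
428 [-1.366e-01  1.000e-04  1.393e-01] [-0.135  -0.      0.1404] [-0.1333 -0.0002  0.1414]
444 [-0.1366  0.0093  0.1395] [-0.135   0.0093  0.1403] [-0.1333  0.0093  0.1409]
460 [-0.1366  0.0188  0.1389] [-0.1349  0.0186  0.1401] [-0.1333  0.0187  0.1404]
476 [-0.1366  0.028   0.1393] [-0.1349  0.028   0.1401] [-0.1332  0.0282  0.1399]
492 [-0.1366  0.0369  0.1405] [-0.1349  0.0369  0.141 ] [-0.1333  0.0369  0.1415]
brass x-0.097 z [0.1009 0.1011 0.1018]
brass x-0.094 z [0.1    0.1014 0.1029]
brass x-0.091 z [0.0728 0.1035 0.1049]
brass x-0.088 z [0.0959 0.1025 0.1036]
brass x-0.085 z [0.0917 0.0931 0.0943]
brass x-0.082 z [0.0925 0.094  0.0953]
brass x-0.079 z [0.0949 0.096  0.0974]
brass x-0.076 z [0.0983 0.0996 0.1007]
brass x-0.073 z [0.0999 0.1016 0.1032]
brass x-0.070 z [0.1026 0.1039 0.1057]
brass x-0.067 z [0.1051 0.1063 0.1076]
brass x-0.064 z [0.1057 0.1066 0.1075]
```

Request:
drive_tool(rows=[0.036, 0.02, 0, 0, 0, 0, 0.072, 0.04, 0, 0, 0, 0, 0.108, 0.06, 0, 0, 0, 0, 0.108, 0.06, 0, 0, 0, 0, 0.108, 0.06, 0.04, 0, 0, 0, 0.108, 0.06, 0.07, 0, 0, 0, 0.108, 0.06, 0.09, 0, 0, 0, 0.108, 0.06, 0.1, 0, 0, 0])

```text
time: 40.38
ee_pos: [0.3939, -0.2013, 0.1123]
ee_rot: [3.139, -0.003, -3.061]
contact_force: [0.4, -0.5, 0.5]
grip_width: 0.0005
```

```bash
python3 - <<'E'
from h import *
s=readout.observe();print(tocr(s['ee_pos']));rel([*cr(-.17,0),.1045],YP)
shot('side','d22',False)
i=cv2.imread('pics/d22.png');cv2.imwrite('pics/d22c.png',cv2.resize(i[130:250,350:470],None,fx=5,fy=5,interpolation=cv2.INTER_CUBIC))
E
```

```text
[-0.17114262  0.00079077  0.11233214]
shift [-0.0012 -0.0008  0.0078] turn [ 0.13 -0.18 -0.12] rows>= 1
```

View pics/d22c.png

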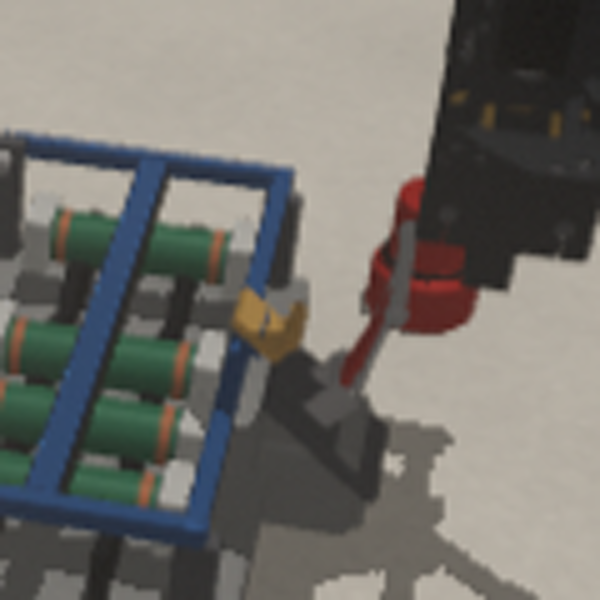

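Request:
drive_tool(rows=[0, -0.001, 0.004, 0, 0, 0, 0, -0.001, 0.006, 0, 0, 0, -0.008, -0.001, 0.006, 0, 0, 0, -0.016, -0.001, 0.006, 0, 0, 0, -0.022, -0.001, 0.006, 0, 0, 0, -0.026, -0.001, 0.006, 0, 0, 0])

```text
time: 40.93
ee_pos: [0.4235, -0.2015, 0.1101]
ee_rot: [-3.14, 0.002, -3.06]
contact_force: [0.0, 0.3, -0.3]
grip_width: 0.0006
```

```bash
python3 - <<'E'
from h import *
s=readout.observe();print(tocr(s['ee_pos']))
E
```

```text
[-0.14164977 -0.00191904  0.11012123]
```

Request:
drive_tool(rows=[0, 0, 0.003, 0, 0, 0, 0, 0, 0.006, 0, 0, 0, -0.004, 0, 0.006, 0, 0, 0, -0.008, 0, 0.006, 0, 0, 0, -0.012, 0, 0.006, 0, 0, 0, -0.016, 0, 0.006, 0, 0, 0])

```text
time: 41.43
ee_pos: [0.4378, -0.1998, 0.1031]
ee_rot: [-3.142, 0.0, -3.061]
contact_force: [0.2, -0.5, -0.2]
grip_width: 0.0006
```

```bash
python3 - <<'E'
from h import *
s=readout.observe();print(tocr(s['ee_pos']))
shot('side','d23',False);shot('wrist','w23',False)
i=cv2.imread('pics/d23.png');cv2.imwrite('pics/d23c.png',cv2.resize(i[130:250,350:470],None,fx=5,fy=5,interpolation=cv2.INTER_CUBIC))
E
```

```text
[-0.1272079  -0.00141955  0.10306278]
```

View pics/d23c.png

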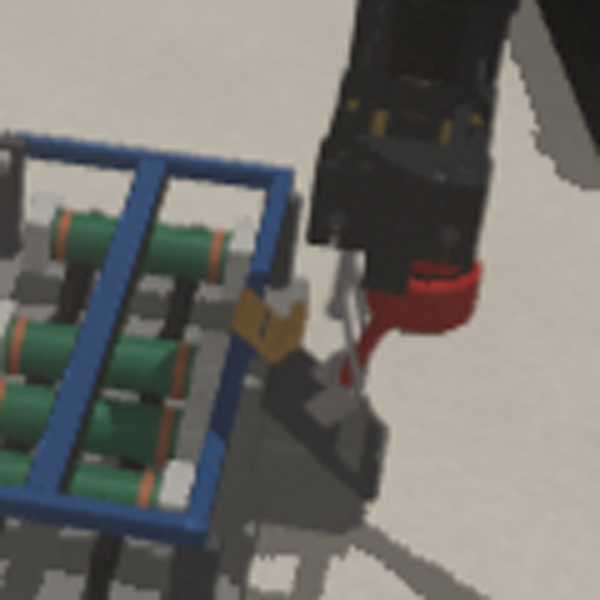

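View pics/w23.png

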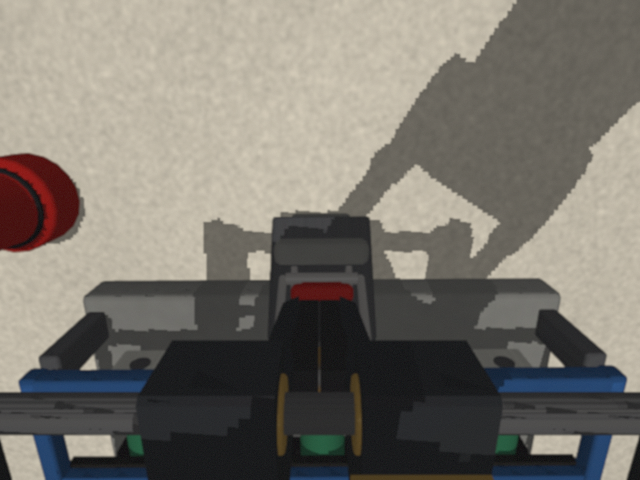

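Request:
drive_tool(rows=[-0.004, 0, 0, 0, 0, 0, -0.008, 0, 0, 0, 0, 0, -0.012, 0, 0, 0, 0, 0, -0.014, 0, 0, 0, 0, 0, -0.014, 0, 0, 0, 0, 0, -0.014, 0, 0, 0, 0, 0])

```text
time: 42.03
ee_pos: [0.4515, -0.1987, 0.103]
ee_rot: [3.142, -0.0, -3.061]
contact_force: [0.8, -0.2, 0.3]
grip_width: 0.0006
```

```bash
python3 - <<'E'
from h import *
s=readout.observe();print(tocr(s['ee_pos']))
shot('side','d24',False)
i=cv2.imread('pics/d24.png');cv2.imwrite('pics/d24c.png',cv2.resize(i[130:250,350:470],None,fx=5,fy=5,interpolation=cv2.INTER_CUBIC))
E
```

```text
[-0.11352018 -0.00140985  0.10300864]
```

View pics/d24c.png

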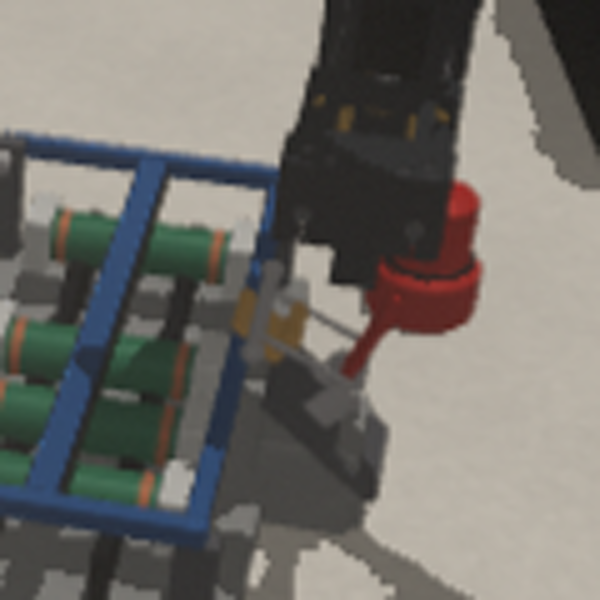

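Request:
drive_tool(rows=[0, 0, -0.02, 0, 0, 0, 0, 0, -0.05, 0, 0, 0, 0, 0, -0.08, 0, 0, 0, -0.01, 0, -0.11, 0, 0, 0, -0.02, 0, -0.12, 0, 0, 0, -0.02, 0, -0.12, 0, 0, 0])

```text
time: 42.58
ee_pos: [0.4747, -0.1982, 0.2274]
ee_rot: [-3.138, 0.007, -3.06]
contact_force: [0.8, 0.3, 0.1]
grip_width: 0.0007
```

```bash
python3 - <<'E'
from h import *
i,d,T=shot('wrist','w25',False);shot('scene','s25',False)
P=tocr(cloud('wrist',d,T));hsv=cv2.cvtColor(i,cv2.COLOR_RGB2HSV)
m=((hsv[...,0]<8)|(hsv[...,0]>172))&(hsv[...,1]>140)&(d>0)&(abs(P[...,1])<.04)&(P[...,0]<-.09)&(P[...,0]>-.2);Q=P[m];print('red',np.percentile(Q,[1,50,99],axis=0).round(4))
for t in ('bail_bar','keeper'):
    for q in finder.place_of(t,'wrist')[:1]:
        u,v=q['point'];print(t,u,v,q['conf'],tocr(pt('wrist',u,v,d[int(v),int(u)],T)))
# bar ends: grey pixels y'=+-0.03
for y0 in (-.033,-.027,.027,.033):
    m=(abs(P[...,1]-y0)<.002)&(P[...,0]<-.04)&(P[...,0]>-.13)&(P[...,2]>.098);Q=P[m];print(y0,len(Q),np.median(Q,axis=0).round(4) if len(Q) else '',Q[:,2].max().round(4) if len(Q) else '')
z=np.load('/tmp/w25.npz')['i'];cv2.imwrite('pics/w25c.png',cv2.resize(z[150:300,220:420][:,:,::-1],None,fx=4,fy=4,interpolation=cv2.INTER_CUBIC))
E
```

```text
red [[-0.1353 -0.0123  0.049 ]
 [-0.1305 -0.0003  0.1195]
 [-0.1193  0.0117  0.1221]]
bail_bar 324.2 237.9 0.89 [-0.07583978  0.00070365  0.10799254]
keeper 321.3 223.9 0.63 [-0.08213364 -0.00139309  0.09281133]
-0.033 2015 [-0.1213 -0.0323  0.3411] 0.3432
-0.027 3131 [-0.1217 -0.027   0.3412] 0.3433
0.027 2756 [-0.1214  0.0268  0.341 ] 0.3433
0.033 651 [-0.1145  0.0336  0.3344] 0.3366
```

View pics/w25.png

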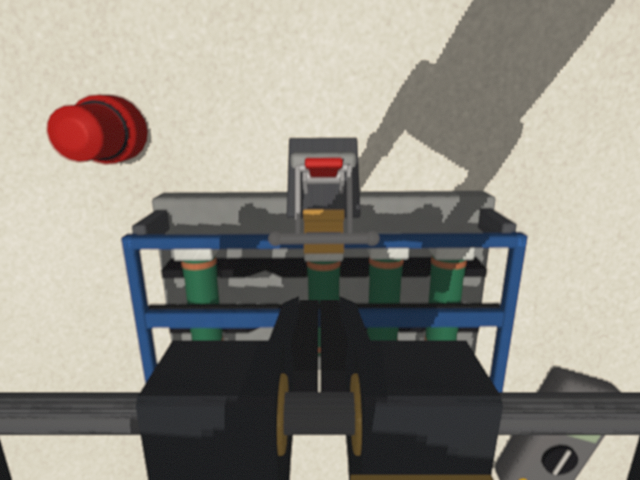

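```bash
python3 - <<'E'
from h import *
s=readout.observe();print(tocr(s['ee_pos']))
rel([*cr(-.108,0),.0865],YP)
E
```

```text
[-0.09519434 -0.00077753  0.22102257]
shift [0.0124 0.0005 0.1346] turn [ 0.1  -0.19 -0.12] rows>= 4
```

Request:
drive_tool(rows=[0.012, 0, 0, 0, 0, 0, 0.013, 0, 0.035, 0, 0, 0, 0.013, 0, 0.07, 0, 0, 0, 0.013, 0, 0.095, 0, 0, 0, 0.013, 0, 0.11, 0, 0, 0, 0.013, 0, 0.118, 0, 0, 0, 0.013, 0, 0.12, 0, 0, 0, 0.013, 0, 0.12, 0, 0, 0])

```text
time: 43.45
ee_pos: [0.4573, -0.198, 0.1024]
ee_rot: [3.141, -0.002, -3.061]
contact_force: [-1.2, -0.3, 0.0]
grip_width: 0.0005
```

```bash
python3 - <<'E'
from h import *
s=readout.observe();print(tocr(s['ee_pos']),s['contact_force'])
rel([*cr(-.108,0),.0865],YP)
E
```

```text
[-0.10764814 -0.00119215  0.10241579] [-1.22184977 -0.3190084   0.00697595]
shift [0.0003 0.0012 0.0159] turn [ 0.05 -0.09 -0.13] rows>= 1
```

Request:
drive_tool(rows=[0, 0.001, 0.006, 0, 0, 0, 0, 0.001, 0.012, 0, 0, 0, 0, 0.001, 0.015, 0, 0, 0, 0, 0.001, 0.015, 0, 0, 0])

```text
time: 43.78
ee_pos: [0.4581, -0.197, 0.0877]
ee_rot: [3.141, -0.0, -3.061]
contact_force: [-0.5, 0.0, -0.5]
grip_width: 0.0
```

```bash
python3 - <<'E'
from h import *
s=readout.observe();print(tocr(s['ee_pos']),s['contact_force'])
shot('side','d26',False);shot('wrist','w26',False)
i=cv2.imread('pics/d26.png');cv2.imwrite('pics/d26c.png',cv2.resize(i[130:250,350:470],None,fx=5,fy=5,interpolation=cv2.INTER_CUBIC))
E
```

```text
[-0.10680895 -0.00024846  0.08768646] [-0.46645067  0.02755946 -0.46941316]
```

View pics/d26c.png

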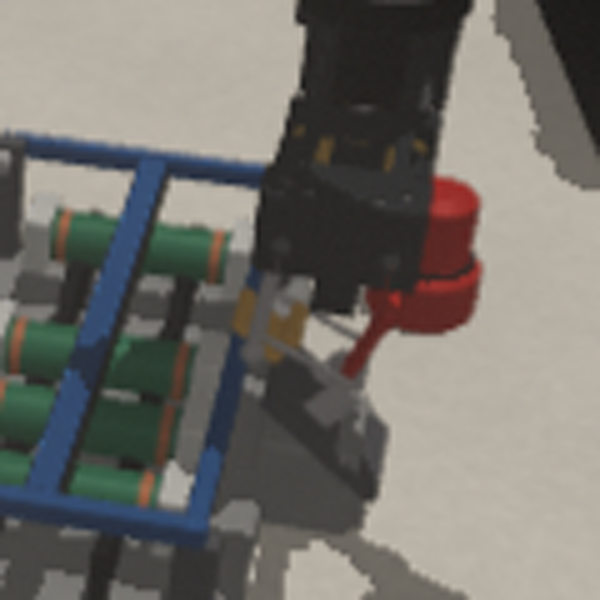

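View pics/w26.png

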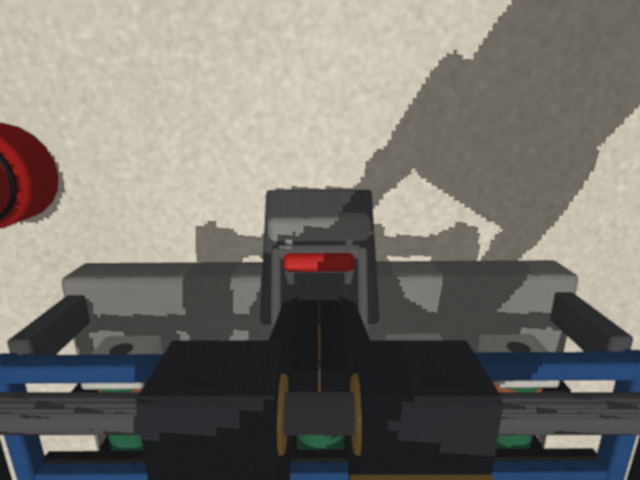

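Request:
drive_tool(rows=[0.004, 0, 0.001, 0, 0, 0, 0.008, 0, 0.003, 0, 0, 0, 0.015, 0, 0.005, 0, 0, 0, 0.022, 0, 0.008, 0, 0, 0, 0.028, 0, 0.012, 0, 0, 0, 0.033, 0, 0.018, 0, 0, 0, 0.039, 0, 0.024, 0, 0, 0, 0.043, 0, 0.031, 0, 0, 0])

```text
time: 44.55
ee_pos: [0.4149, -0.2008, 0.0566]
ee_rot: [-3.141, 0.001, -3.061]
contact_force: [1.9, 0.6, 1.2]
grip_width: 0.0003
```

```bash
python3 - <<'E'
from h import *
s=readout.observe();print(tocr(s['ee_pos']),s['contact_force'])
shot('side','d27',False);shot('wrist','w27',False)
i=cv2.imread('pics/d27.png');cv2.imwrite('pics/d27c.png',cv2.resize(i[130:250,350:470],None,fx=5,fy=5,interpolation=cv2.INTER_CUBIC))
E
```

```text
[-0.15016296 -0.00042202  0.05657048] [1.91353681 0.57856669 1.15555535]
```

View pics/d27c.png

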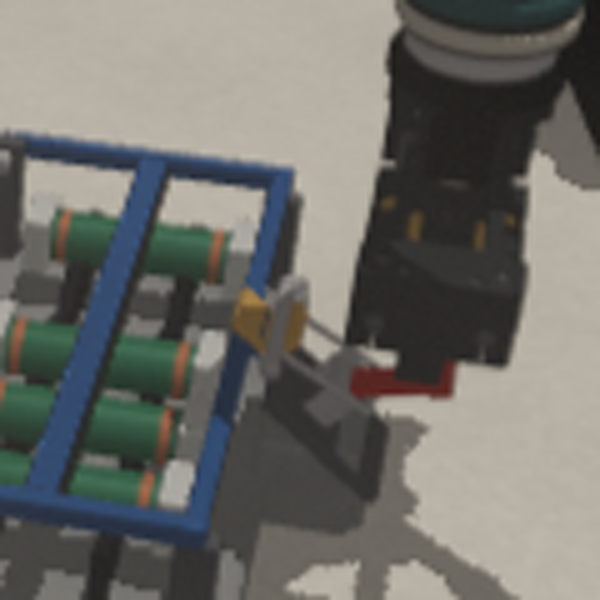

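View pics/w27.png

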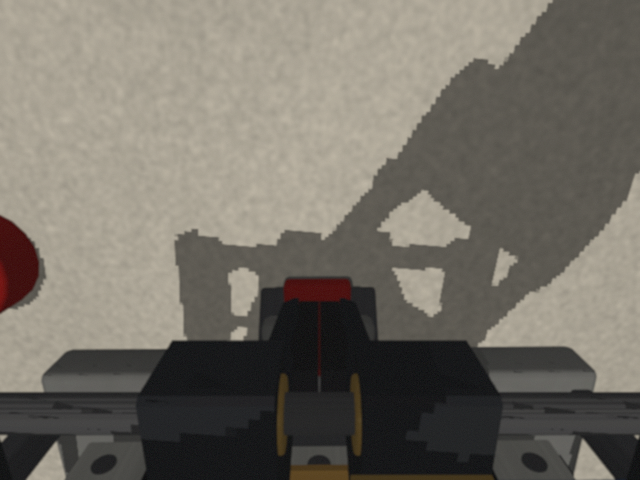

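Request:
drive_tool(rows=[0.003, 0, 0.006, 0, 0, 0, 0.006, 0, 0.012, 0, 0, 0, 0.008, 0, 0.018, 0, 0, 0, 0.01, 0, 0.024, 0, 0, 0, 0.011, 0, 0.03, 0, 0, 0, 0.01, 0, 0.035, 0, 0, 0, 0.009, 0, 0.038, 0, 0, 0, 0.009, 0, 0.038, 0, 0, 0])

```text
time: 45.32
ee_pos: [0.4049, -0.2007, 0.0179]
ee_rot: [3.14, -0.004, -3.06]
contact_force: [-2.7, -0.1, 4.1]
grip_width: 0.0006
```

```bash
python3 - <<'E'
from h import *
s=readout.observe();print(tocr(s['ee_pos']),s['contact_force'])
shot('side','d28',False)
i=cv2.imread('pics/d28.png');cv2.imwrite('pics/d28c.png',cv2.resize(i[130:250,350:470],None,fx=5,fy=5,interpolation=cv2.INTER_CUBIC))
E
```

```text
[-0.1601433   0.00051205  0.0178862 ] [-2.65290421 -0.10308713  4.12271415]
```

View pics/d28c.png

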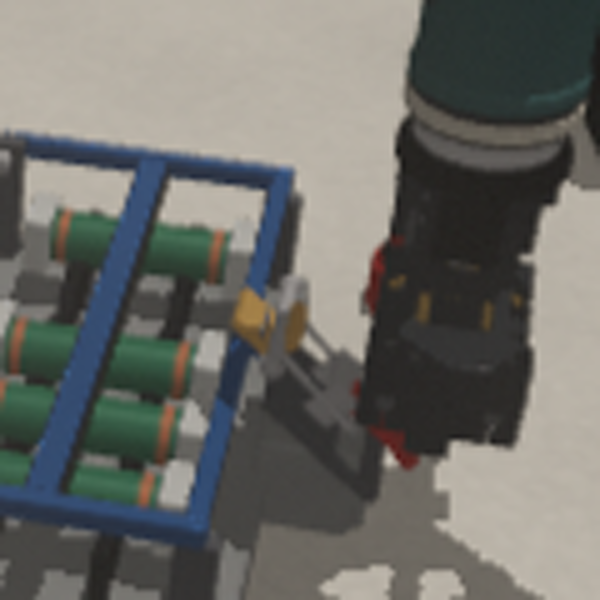

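Request:
drive_tool(rows=[-0.001, 0, 0.002, 0, 0, 0, -0.002, 0, 0.004, 0, 0, 0, -0.002, 0, 0.006, 0, 0, 0, -0.002, 0, 0.006, 0, 0, 0])

```text
time: 45.7
ee_pos: [0.4057, -0.201, 0.0166]
ee_rot: [3.139, -0.008, -3.059]
contact_force: [-23.3, 6.0, 46.3]
grip_width: 0.0004
```

Request:
drive_tool(rows=[0.001, 0, -0.006, 0, 0, 0, 0.004, 0, -0.02, 0, 0, 0, 0.006, 0, -0.05, 0, 0, 0, 0.006, 0, -0.09, 0, 0, 0, 0.006, 0, -0.13, 0, 0, 0, 0.006, 0, -0.17, 0, 0, 0, 0.006, 0, -0.21, 0, 0, 0, 0.006, 0, -0.21, 0, 0, 0])

```text
time: 46.37
ee_pos: [0.4072, -0.2043, 0.232]
ee_rot: [-3.133, 0.013, -3.061]
contact_force: [-0.2, -0.3, 0.2]
grip_width: 0.0003
```

```bash
python3 - <<'E'
from h import *
np.set_printoptions(precision=4,suppress=True)
i,d,T=shot('wrist','w29',False);shot('side','d29',False);shot('scene','s29',False)
P=tocr(cloud('wrist',d,T));hsv=cv2.cvtColor(i,cv2.COLOR_RGB2HSV)
m=((hsv[...,0]<8)|(hsv[...,0]>172))&(hsv[...,1]>140)&(d>0)&(abs(P[...,1])<.04)&(P[...,0]<-.09)&(P[...,0]>-.2);Q=P[m]
print('red n',len(Q));print(np.percentile(Q,[1,50,99],axis=0))
k=np.polyfit(Q[:,0],Q[:,2],1);print('lever slope deg',np.degrees(np.arctan(k[0])))
for t in ('bail_bar','keeper','lever_tip'):
    for q in finder.place_of(t,'wrist')[:1]:
        u,v=q['point'];print(t,u,v,q['conf'],tocr(pt('wrist',u,v,d[int(v),int(u)],T)))
for n in('d29',):
    i=cv2.imread('pics/d29.png');cv2.imwrite('pics/d29c.png',cv2.resize(i[130:270,320:460],None,fx=4.2,fy=4.2,interpolation=cv2.INTER_CUBIC))
E
```

```text
red n 1197
[[-0.1561 -0.0109  0.0396]
 [-0.1388 -0.0002  0.0533]
 [-0.1215  0.011   0.0683]]
lever slope deg 38.45496782216162
keeper 322.6 301.3 0.76 [-0.1665 -0.0016  0.2597]
lever_tip 324.8 204.6 0.9 [-0.1511  0.0005  0.0442]
```

View pics/d29c.png

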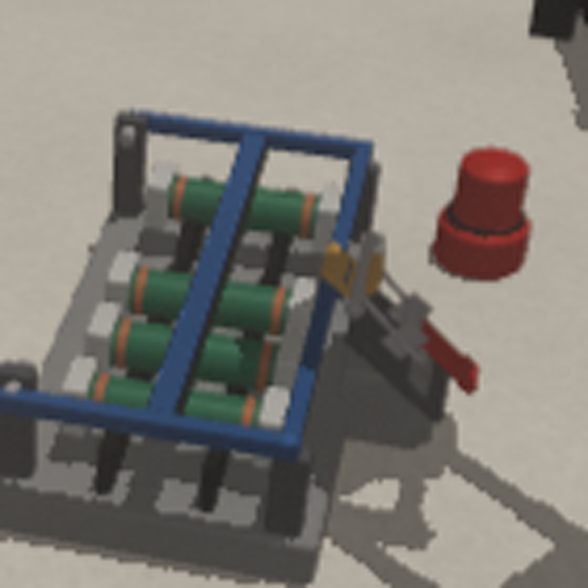

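View pics/w29.png

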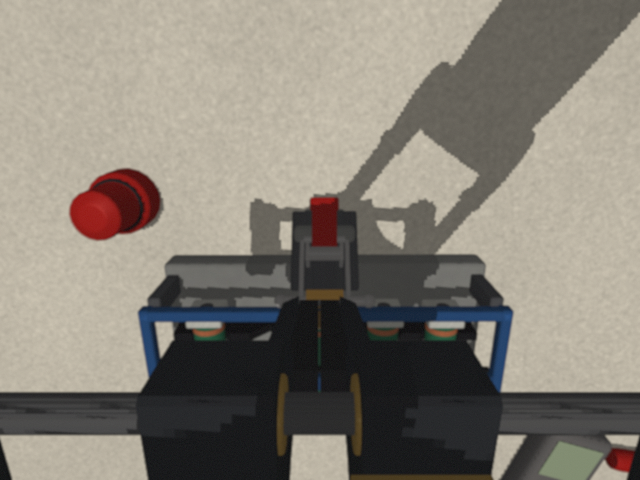

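```bash
python3 - <<'E'
from h import *
np.set_printoptions(precision=4,suppress=True)
for nm,n in (('d29','side'),('s29','scene')):
    z=np.load('/tmp/%s.npz'%nm);i,d,T=z['i'],z['d'],z['T'];P=tocr(cloud(n,d,T));hsv=cv2.cvtColor(i,cv2.COLOR_RGB2HSV)
    m=(hsv[...,0]>100)&(hsv[...,0]<125)&(hsv[...,1]>120)&(abs(P[...,1])<.17)&(abs(P[...,0])<.12)&(P[...,2]>.08)&(P[...,2]<.13);Q=P[m];f=Q[Q[:,0]<-.05];b=Q[Q[:,0]>.03];print(n,'frame z front',np.percentile(f[:,2],[50,90]),'back',np.percentile(b[:,2],[50,90]))
    # bar: low saturation pts at |y| .022-.036 above bar
    m=(abs(abs(P[...,1])-.029)<.007)&(P[...,0]>-.11)&(P[...,0]<-.05)&(P[...,2]>.097)&(hsv[...,1]<80);Q=P[m];print('bar pts',len(Q),np.percentile(Q,[5,50,95],axis=0) if len(Q) else '')
    m=(hsv[...,0]>50)&(hsv[...,0]<85)&(hsv[...,1]>90)&(abs(P[...,0])<.06)&(abs(P[...,1])<.14)&(P[...,2]>.05);Q=P[m]
    for g in (.108,.054,0,-.108):
        q=Q[abs(Q[:,1]-g)<.02];print('res',g,len(q),np.percentile(q[:,2],95) if len(q) else '')
    for t in ('meter','screwdriver','plug'):
        q=finder.place_of(t,n)[:1];print(t,q)
print(r.job_done())
E
```

```text
side frame z front [0.0949 0.0965] back [0.0947 0.096 ]
bar pts 25 [[-0.088  -0.035   0.0993]
 [-0.0846 -0.0251  0.1016]
 [-0.0804  0.032   0.1037]]
res 0.108 126 0.07883296215291383
res 0.054 114 0.07855247028806218
res 0 125 0.07902706350632471
res -0.108 63 0.07891779647444742
meter [{'point': [256.1, 276.8], 'conf': 0.61}]
screwdriver [{'point': [224.1, 343.8], 'conf': 0.64}]
plug [{'point': [430.6, 193.2], 'conf': 0.93}]
scene frame z front [0.0915 0.0954] back [0.0921 0.0965]
bar pts 148 [[-0.1086 -0.0296  0.0988]
 [-0.1023  0.0292  0.588 ]
 [-0.0799  0.0354  0.6154]]
res 0.108 161 0.07967123532953235
res 0.054 163 0.0792054813728335
res 0 171 0.0796328822895086
res -0.108 186 0.07917387397476683
meter []
screwdriver [{'point': [241.3, 298.7], 'conf': 0.72}]
plug [{'point': [135.9, 299.6], 'conf': 0.64}]
the job is handed in; nothing more can be done
None
```

I laid all four green resistors in grooves 1, 2, 3 and 5, shut the blue frame over them and hooked the draw bar over the keeper with the lever up. I then pressed the lever down past centre and handed the job in at about 47 s. The hand-in gives no verdict, so what follows is from my own last checks.

**Final state:**
- **Resistors:** their tops sit about 79 mm above the bench, against the 78 mm expected when seated.
- **Frame:** front and back heights agree within about 1 mm, so it is shut level.
- **Draw bar:** it lies at about x' -0.085 m and top z 0.102 m in the cradle's axes, at the keeper's tight place.
- **Lever:** it stays down by itself at about 38° below level (roughly 1.89 rad).
- **Arm:** it stands clear, with its last force reading near zero.

**What failed or disagreed:**
- **First grasp:** it closed empty because the real fingertips are about 25 mm short of the reported TCP. I corrected for that on every later move.
- **Lever end stop:** the fingers read about 50 N for a moment there.
- **Meter and screwdriver:** in the last scene picture the finder missed the meter and put the screwdriver at (241,299), which is on the cradle. The side camera showed the meter and the plug within about 5 px and the screwdriver within 4 px of where they started.

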